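Lock the display frame with its ring pin

ROBOT

A 7-joint arm with a two-finger parallel gripper is mounted at the origin on the work surface. World frame = base frame: x ahead of the robot, y to its left, z up, the work surface at z = 0. Lengths are in m, angles in rad, forces in N, time in s.
With the tool pointing down it reaches from about 0.4 to 0.875 m from the base axis. Payload 6.5 kg.
Tool frame: the origin (TCP) lies at the very end of the fingers, on their centre line; the grasp point (between the pads) lies 19 mm behind it; x points along the fingers, z is the direction in which the jaws open and shut, and the axes are right-handed (so a half turn about x gives the same grasp; the last joint's range is limited). The gripper opens to 88 mm and grips with 3 to 60 N. Pads are 18 mm wide; open, the fingers measure 123 mm over their backs; the gripper's body (75 mm by 187 mm) begins 45 mm behind the grasp point.
Start: joints at [1.208, 0.536, -0.004, 1.538, 0.003, 1.067, -0.071], TCP at [0.19, -0.622, 0.239] pointing down, gripper open.
Joint ranges: [-2.7, 2.7], [-0.37, 2.16], [-1.27, 1.26], [0.24, 2.4], [-1.31, 4.45], [0.19, 1.91], [-2.76, 2.76]. Speed limits (rad/s): [2.39, 2.39, 3.14, 3.14, 3.14, 3.14, 3.14].

INTERFACE

Orientations are given as a rotation vector (axis times angle).
In Python, from workcell import env, viewer, order, spotter gives the robot as it stands.
- The arm moves only by the shell command python3 -m creep 'ROWS' [FORCE]. ROWS is JSON, a list of rows, each a list of 3 entries, a list of its own where there are three numbers: the opening, from -1 (shut) to 1 (fully open), then the shift along the world's x, y, z in units of 30 mm (1.0 is 30 mm), then the turn, a rotation vector about the world's x, y, z in units of 6 degrees (1.0 is 6 degrees). In form: [[grip, [x, y, z], [ax, ay, az]], ...]. A call has 1 to 8 rows; each row shifts and turns the commanded pose from where the row before left it; what a row does not reach is not made up. A row lasts 1/12 s, in which the tool goes at most 41.7 mm and 7.16 degrees, less where a joint would pass 70% of its speed; a pose out of reach is approached as far as the arm can. A call is refused whole if a number of a shift passes 1 or a number of a turn 1, either way. A call with a gripper value outside its range is refused whole. The fingers move at their own pace and stop on an object; FORCE is the grip in N (left out, the last holds). Time passes only in rows, so rows that do not move let the fingers close. It gives the time, the measured TCP pose, the force and the opening at its end, in the units of the state.
- env.get_obs(): the state, without advancing time (a new reading comes with each control period).
- viewer.camera(name): name is "scene" or "top" or "wrist"; returns a dict with "img" (400x640x3 uint8, red, green, blue), "fx", "fy", "cx", "cy" (pixels), "dist" ([k1, k2, p1, p2, k3] as OpenCV has them; the pictures are not rectified), "extrinsics" (4x4, takes a point from camera to world coordinates). Camera axes: x right, y up, looking along -z (the intrinsics and any distortion apply to the point x, -y, -z); pixel columns grow to the right and rows downward; lengths in m; the calibration is good to about 2 mm. A picture is of the moment at which its call begins. There is no depth.
- order.sign_off(): hands the job in, once; it reports no verdict.
Trained networks look in a picture, given as the dict that the camera call returned (one of the last four; its "shot" number tells which), for a name from the list of things; names that differ only in an ending like _2 or _b are one class to them, and where a whole thing is asked for, a point or a joint stands for the part that bears it (a point fixed in the world has none). Each returns a list of dicts, best first, with "p" (0 to 1); they miss things now and then, are a little off and sometimes report something else, mostly with a low value. They report only what shows in the picture. A call takes as long as a camera call. They do not tell look-alikes from the thing itself.
- spotter.cut_out(picture, query): "pixels" (400x640 bool, what is visible of it) and "rect" ([left, top, width, height] in pixels, round what is visible of it).
- spotter.pinpoint(picture, query): "xy" ([column, row] in pixels: a listed point, or the origin of a listed thing).
The state is a dict: "clock": time; "joint_pos": joint angles; "joint_velocities": joint speeds; "tau": joint torques, N m; "tool_pos": TCP position; "ee_rot": TCP orientation; "contact_force": force on the tool from outside, world axes, zero at the start; "ft_torque": the same for the moment, N m; "finger_gap": finger opening in m.
Only numpy, scipy, OpenCV 4.12 (cv2) and the standard library are available. Lean on these libraries where they do the work, as an engineer would, in place of code of your own. Each camera call takes 0.05 s, during which the arm holds its last target. There are 200 camera calls.

TASK

Lock the open corner of the blue two-tier display frame with the yellow-headed locking pin that stands in the wooden block: push the pin, without forcing it, through the corner sleeve from its outer side until the head sits against the sleeve, then flip the pin's sprung ring over the sleeve so that it snaps shut over the pin's end. Leave everything else where it is.

Things in the scene. Friction and masses are not known exactly. Their poses are not given: they have to be found in the camera images.
- pin_head (a point): Locking pin (160 g + 60 g ring): centre of the 32 mm gripping part of its yellow square head, 18 x 18 mm, flats facing own +-y and +-z. Own x runs along the pin to its tip. Along x: -35 back of head, -21 ring hinge (cross rod 10 mm thick, 32 mm out to each side along y), +-16 clear to grip, +16 flat shoulder. It stands tip down in the block at first, its shoulder on the block's top.
- pin_tip (a point): Tip of the pin, 66 mm from pin_head along x. The shaft, 10 mm in diameter, runs 50 mm from the head's shoulder; its end is blunt, with a 2 mm bevel to 8 mm. Laid down, the pin rests on a flat of its head, axis level, 9 mm above what it lies on, and the ring lies flat behind it.
- ring_bow (a point): Middle of the far bar (bow) of the ring, a long loop of 8 mm round wire, 62 mm wide outside, 46 mm inside. The bow is 97 mm from the hinge and straight for 28 mm along own y, the hinge direction. At first the ring stands up in line with the pin, bow on top, 118 mm from pin_head. Shut, the loop encloses the sleeve and the bow is 10 mm beyond the tip.
- ring (a joint): Angle of the ring on the pin's head, rad. 0 = open, straight back in line with the pin; +-3.14 = shut, folded forward past the tip, against a stop (positive: swung over the pin's own +z side, negative: over its -z side; either will do). An over-centre spring holds it open or shut: it pulls back to open until upright (1.57; 2 to 3 N at the bow to lift it), then snaps shut by itself.
- hole_mouth (a point): Centre of the mouth of the upright slot (13 mm wide, 22 mm high, right through) in the outer face of the open corner sleeve (blue square tube, 36 x 36 mm), 120 mm above the counter. Own y points straight out along the slot's axis (the pin goes in along -y), x away from the robot, z up. Seated, pin_head lies 16 mm out along y, level with the post's hole (let go, the head sags 2 to 4 mm).
- sleeve_top (a point): Centre of the top of the open corner sleeve, 22 mm above the slot's centre. Inside, 4.5 mm behind the outer face, stands the lower tier's post with a round 11 mm hole that sits anywhere from 4.5 mm below to 4.5 mm above the slot's centre (fixed under the load, its height is not measured). A pin that misses it strikes the post 4.5 mm in: back off a little, shift up or down in the slot, feel again.
- stand: The blue frame, 200 x 260 x 142 mm, fixed; origin under its centre; three corners are already locked. Upper tier of square tubes on the posts of the lower one. Its plywood deck is 85 mm above the counter and carries two of the bystanders; the open corner is the one nearest the robot on the mat's side (own -x, +y); beside it, on the +y side, there is only the counter, and along the front edge of the deck 35 mm of free height under the slot's centre.
- block_mid (a point): Middle of the top of the fixed wooden block (70 x 150 x 60 mm high, long side along own y). It has two 13 mm holes, 55 mm deep, 40 mm to either side along own y: the pin stands in one, a screwdriver in the other, in either order. The pin must be raised 52 mm to come free.
- driver_mid (a point): Bystander: red-handled screwdriver standing in the other hole of the block; middle of its handle (28 mm thick, 90 mm high).
- mat: Dark green counter mat, 200 x 240 mm (long side along own y), 2 mm thick, fixed, free of things: a place to lay the pin. Origin under its centre.
- scent: Bystander on the frame's deck: amber scent bottle, 48 mm diameter, 85 mm high; origin under its centre.
- scentbox: Bystander on the frame's deck: black box, 50 x 40 x 70 mm high; origin under its centre.
- watchbox: Bystander: dark red watch box, 90 x 90 x 50 mm high; origin under its centre.
- binoculars: Bystander: black binoculars lying flat, 120 x 108 x 46 mm; origin under the centre.
- wallets: Bystander: two stacked wallets, 95 x 115 x 34 mm; origin under the centre.
- case: Bystander: blue spectacle case, 65 x 160 x 45 mm; origin under the centre.
Not all that is in view belongs to the job. What is shaped like the part that bears block_mid but pink is not meant. Of the things that look like the part that bears pin_head, the smaller one is meant.

How it is judged:
By the outcome, as a careful person would: the job done as asked, in the order asked, and still so for the second after the job is handed in, with the robot touching nothing.
It also fails if it takes over 72 s, if anything falls off the work surface, if the arm or the gripper's body presses on something with over 40 N, if the wrist force passes 120 N, or if a joint passes its speed limit or range.

## Working session

There is one attempt and no reset: what is moved stays moved. The work goes in short steps, Python scripts to look and compute and a shell command to move; the robot and the scene stay as the last step left them, time stands still between calls to the robot, and variables do not carry over. Pictures are saved under pics/ and viewed, about 8 in all and at most 12, crops included, and the job is handed in when it is done.

```bash
ls; mkdir -p pics
cat > h.py <<'E'
import numpy as np, cv2
from workcell import env, viewer, order, spotter
from scipy.spatial.transform import Rotation as R
def K(c): return np.array([[c['fx'],0,c['cx']],[0,c['fy'],c['cy']],[0,0,1.]])
def ray(c,xy):
    u=cv2.undistortPoints(np.array([[xy]],float),K(c),np.array(c['dist'],float))[0,0]
    E=np.array(c['extrinsics']); d=E[:3,:3]@np.array([u[0],-u[1],-1.]); return E[:3,3],d/np.linalg.norm(d)
def onz(c,xy,z):
    o,d=ray(c,xy); return o+d*(z-o[2])/d[2]
def tri(obs):
    A=np.zeros((3,3));b=np.zeros(3)
    for c,xy in obs:
        o,d=ray(c,xy);P=np.eye(3)-np.outer(d,d);A+=P;b+=P@o
    p=np.linalg.solve(A,b); return p,[round(float(np.linalg.norm((np.eye(3)-np.outer(d,d))@(p-o))),4) for o,d in (ray(c,xy) for c,xy in obs)]
def proj(c,p):
    E=np.array(c['extrinsics']);q=E[:3,:3].T@(np.array(p)-E[:3,3]);q=np.array([q[0],-q[1],-q[2]])
    return cv2.projectPoints(q.reshape(1,1,3),np.zeros(3),np.zeros(3),K(c),np.array(c['dist'],float))[0][0,0]
def save(c,n,crop=None,s=1):
    im=c['img'][:,:,::-1]
    if crop: x,y,w,h=crop; im=im[y:y+h,x:x+w]
    cv2.imwrite('pics/'+n+'.png',cv2.resize(im,None,fx=s,fy=s,interpolation=cv2.INTER_CUBIC))
def st():
    o=env.get_obs(); print('t',round(float(o['clock']),2),'p',np.round(o['tool_pos'],4),'F',np.round(o['contact_force'],1),'gap',np.round(o['finger_gap'],4)); print('R',np.round(R.from_rotvec(o['ee_rot']).as_matrix(),3).tolist(),'q',np.round(o['joint_pos'],2)); return o
E
cat > a.py <<'E'
from h import *
st()
cs={n:viewer.camera(n) for n in('scene','top')}
for n,c in cs.items(): save(c,n+'0')
for q in ['pin_head','pin_tip','ring_bow','hole_mouth','sleeve_top','block_mid','driver_mid','stand','mat','scent','scentbox','watchbox','binoculars','wallets','case']:
    print(q,{n:[(np.round(d['xy'],1).tolist(),round(d['p'],2)) for d in spotter.pinpoint(c,q)[:3]] for n,c in cs.items()})
im=np.vstack([cs['scene']['img'],cs['top']['img']])
for n,c in cs.items(): print(n,np.round(c['extrinsics'],3).tolist(),c['fx'])
E
python3 a.py
```

```text
pics
t 0.0 p [ 0.1899 -0.621   0.2378] F [-0.3 -0.4 -0.2] gap 0.0882
R [[-0.001, 0.956, 0.293], [0.002, 0.293, -0.956], [-1.0, -0.0, -0.002]] q [ 1.21  0.54 -0.    1.54  0.    1.07 -0.07]
pin_head {'scene': [([414.7, 254.9], 0.73), ([443.1, 330.8], 0.72)], 'top': [([155.1, 187.1], 0.82), ([401.5, 148.6], 0.55), ([210.3, 228.2], 0.5)]}
pin_tip {'scene': [([431.9, 335.9], 0.74), ([355.5, 344.1], 0.57)], 'top': [([168.2, 184.5], 0.72), ([198.7, 228.3], 0.3)]}
ring_bow {'scene': [([419.8, 234.5], 0.68), ([460.3, 307.1], 0.57)], 'top': [([190.7, 225.6], 0.69), ([125.4, 174.2], 0.63)]}
hole_mouth {'scene': [([284.9, 186.3], 0.65), ([279.6, 179.2], 0.36)], 'top': [([347.5, 193.5], 0.73)]}
sleeve_top {'scene': [([276.7, 183.0], 0.81)], 'top': [([353.7, 191.1], 0.74), ([191.0, 224.4], 0.67)]}
block_mid {'scene': [([474.7, 233.9], 0.88), ([424.3, 264.2], 0.83), ([236.3, 205.8], 0.39)], 'top': [([177.4, 284.5], 0.8), ([198.5, 225.1], 0.63)]}
driver_mid {'scene': [([438.0, 272.8], 0.71)], 'top': [([176.1, 223.5], 0.63)]}
stand {'scene': [([237.3, 207.0], 0.88)], 'top': [([378.5, 163.3], 0.93)]}
mat {'scene': [([343.4, 211.4], 0.92)], 'top': []}
scent {'scene': [([211.1, 193.0], 0.85)], 'top': [([401.7, 147.1], 0.82)]}
scentbox {'scene': [([234.7, 206.5], 0.94)], 'top': [([362.5, 147.1], 0.69)]}
watchbox {'scene': [([312.7, 299.1], 0.9)], 'top': [([264.9, 147.6], 0.68)]}
binoculars {'scene': [([356.9, 341.2], 0.95)], 'top': [([212.1, 144.2], 0.88)]}
wallets {'scene': [([224.0, 129.6], 0.68)], 'top': [([462.4, 222.0], 0.75)]}
case {'scene': [([269.1, 105.0], 0.62)], 'top': [([452.0, 275.2], 0.83), ([211.0, 141.4], 0.61), ([461.5, 220.0], 0.18)]}
scene [[-0.669, -0.647, 0.365, 0.913], [0.743, -0.573, 0.345, 0.406], [-0.014, 0.502, 0.865, 1.11], [0.0, 0.0, 0.0, 1.0]] 416.34600841022035
top [[0.009, 0.997, -0.079, 0.443], [-1.0, 0.009, -0.006, -0.012], [-0.005, 0.079, 0.997, 1.1], [0.0, 0.0, 0.0, 1.0]] 362.3248926400411
```

View pics/scene0.png

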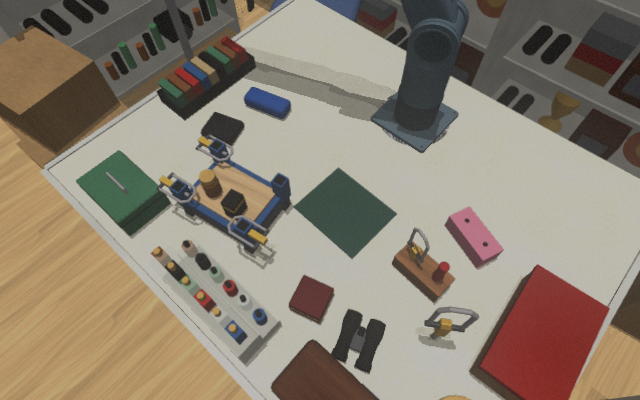

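View pics/top0.png

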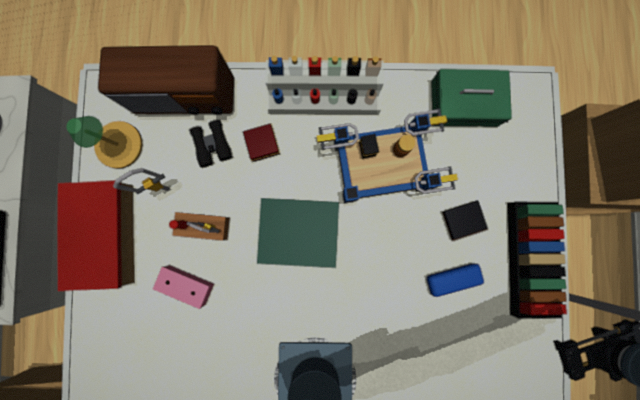

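The scene view shows the pin in the wooden block near (415,250) with the driver at (440,270). The larger decoy lies at (443,330), and the pink block is at (475,235). The open corner is at (281,187). The top view shows the same layout: block at (200,226), open corner at (350,193).

```bash
cat > b.py <<'E'
from h import *
s=viewer.camera('scene');t=viewer.camera('top')
f=lambda n,a,b:print(n,*[np.round(v,4) for v in tri([(s,a),(t,b)])])
f('pin_head',[414.7,254.9],[210.3,228.2]);f('bow',[419.8,234.5],[190.7,225.6])
f('hole',[284.9,186.3],[347.5,193.5]);f('stop',[276.7,183],[353.7,191.1]);f('block',[424.3,264.2],[198.5,225.1]);f('drv',[438,272.8],[176.1,223.5]);f('scent',[211.1,193],[401.7,147.1]);f('stand',[237.3,207],[378.5,163.3])
# rectify block orientation from top mask; frame/mat
for q,z in(('block_mid',.06),('mat',.002)):
    for d in spotter.cut_out(t,q)[:2]:
        m=d['pixels'].astype(np.uint8)
        if m.sum()<30: continue
        r=cv2.boxPoints(cv2.minAreaRect(cv2.findNonZero(m)))
        print(q,round(d['p'],2),d['rect'],np.round([onz(t,p,z)[:2] for p in r],3).tolist())
a=s['img'][215:315,380:480];b=t['img'][200:260,150:250]
c=t['img'][150:230,320:450]
S=lambda i,w:cv2.resize(i[:,:,::-1],(w,int(w*i.shape[0]/i.shape[1])),interpolation=cv2.INTER_CUBIC)
A=S(a,400);B=S(b,380);C=S(c,380)
D=np.zeros((560,800,3),np.uint8);D[:400,:400]=A;D[:B.shape[0],410:790]=B;D[300:300+C.shape[0],410:790]=C
cv2.imwrite('pics/m1.png',D)
E
python3 b.py
```

```text
pin_head [0.4411 0.3032 0.0657] [0.0019 0.0019]
bow [0.4519 0.3017 0.2124] [0.0056 0.0056]
hole [ 0.5377 -0.0832  0.1158] [0.0044 0.0044]
stop [ 0.5458 -0.102   0.1226] [0.0011 0.0011]
block [0.449  0.3366 0.0711] [0.0029 0.0029]
drv [0.4566 0.3817 0.1078] [0.0036 0.0036]
scent [ 0.6785 -0.2437  0.077 ] [0.0017 0.0017]
stand [ 0.6432 -0.1877  0.0118] [0.0011 0.0011]
block_mid 0.7 [152.7, 263.4, 62.8, 44.4] [[0.269, 0.469], [0.347, 0.437], [0.286, 0.287], [0.209, 0.32]]
block_mid 0.59 [172.9, 212.3, 60.2, 29.8] [[0.418, 0.416], [0.491, 0.412], [0.478, 0.247], [0.406, 0.251]]
mat 0.84 [256.5, 202.3, 82.6, 67.2] [[0.338, 0.178], [0.538, 0.171], [0.527, -0.069], [0.328, -0.059]]
```

View pics/m1.png

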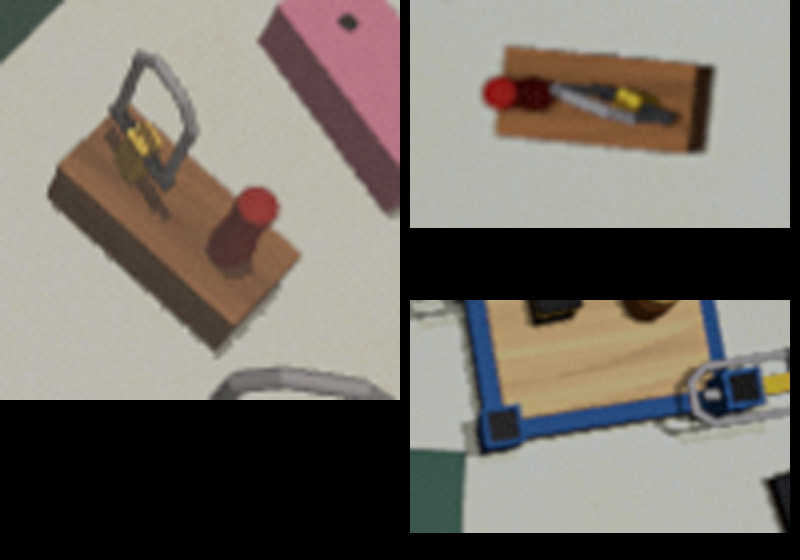

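The hinge lies roughly along world y in the block. Plan: grip the head on its ±y flats from the robot side with the tool tilted up, then lift, pitch the tool down and yaw the pin towards -y.

```bash
python3 -m creep '[[0.2,[0.5,1,0.4],[0,0,-0.8]],[0.2,[0.5,1,0.4],[0,0,-0.8]],[0.2,[0.5,1,0.4],[0,0,-0.8]],[0.2,[0.5,1,0.4],[0,0,-0.8]],[0.2,[0.5,1,0.4],[0,0,-0.8]],[0.2,[0.5,1,0.4],[0,0,-0.8]],[0.2,[0.5,1,0.4],[0,0,-0.8]]]'
python3 -m creep '[[0.2,[0.5,1,0.4],[0,0,0]],[0.2,[0.5,1,0.4],[0,0,0]],[0.2,[0.5,1,0.4],[0,0,0]],[0.2,[0.4,1,0.4],[0,0,0]],[0.2,[0.3,1,0.2],[0,0,0]],[0.2,[0.2,1,0],[0,0,0]],[0.2,[0,1,0],[0,0,0]]]'
python3 -c "from h import *;st()"
python3 -m creep '[[0.2,[0,1,0],[-0.25,-0.9,0]],[0.2,[0,1,0],[-0.25,-0.9,0]],[0.2,[0,1,0],[-0.25,-0.9,0]],[0.2,[0,1,0],[-0.25,-0.9,0]],[0.2,[0,1,0],[-0.25,-0.9,0]],[0.2,[0,1,0],[-0.25,-0.9,0]],[0.2,[-0.5,1,0],[-0.25,-0.9,0]],[0.2,[-0.5,1,0],[-0.25,-0.9,0]]]'
python3 -c "from h import *;st()"
```

```text
clock: 2.38
tool_pos: [0.2956, -0.41, 0.3234]
ee_rot: [1.422, 1.055, -1.422]
contact_force: [0.6, -0.3, 1.5]
finger_gap: 0.0533
clock: 2.97
tool_pos: [0.3682, -0.1999, 0.3774]
ee_rot: [1.419, 1.057, -1.417]
contact_force: [0.1, 0.6, -0.4]
finger_gap: 0.0529
t 2.97 p [ 0.3682 -0.1999  0.3774] F [ 0.1  0.6 -0.4] gap 0.0529
R [[0.002, 0.959, -0.284], [-0.001, -0.284, -0.959], [-1.0, 0.002, 0.0]] q [ 0.57 -0.   -0.18  1.91 -0.    1.23 -1.47]
clock: 3.63
tool_pos: [0.3794, -0.0378, 0.3594]
ee_rot: [1.538, 0.589, -1.064]
contact_force: [0.1, 0.0, -0.2]
finger_gap: 0.0531
t 3.63 p [ 0.3794 -0.0378  0.3594] F [ 0.1  0.  -0.2] gap 0.0531
R [[0.469, 0.827, -0.309], [-0.176, -0.255, -0.951], [-0.865, 0.5, 0.026]] q [-0.07 -0.37 -0.15  2.35  0.34  0.75 -2.31]
```

```bash
python3 -m creep '[[0.2,[0.3,1,0],[0.29,0.93,0]],[0.2,[0.3,1,0],[0.29,0.93,0]],[0.2,[0.3,1,0],[0.29,0.93,0]],[0.2,[0.3,1,0],[0.29,0.93,0]],[0.2,[0.3,1,0],[0.29,0.93,0]],[0.2,[0.3,1,0],[0.29,0.93,0]],[0.2,[0.3,1,0],[0.29,0.93,0]],[0.2,[0.3,1,0],[0.29,0.93,0]]]'
python3 -c "from h import *;st()"
python3 -m creep '[[0.2,[0.8,0.2,-0.2],[0.29,0.93,0]],[0.2,[0.8,0.2,-0.2],[0.29,0.93,0]],[0.2,[0.8,0.2,-0.2],[0.29,0.93,0]],[0.2,[0.8,0.2,-0.4],[0.29,0.93,0]],[0.2,[0.8,0.2,-0.6],[0.29,0.93,0]],[0.2,[0.8,0.2,-0.6],[0.29,0.93,0]],[0.2,[0.8,0.2,-0.8],[0.29,0.93,0]],[0.2,[0.8,0.2,-0.8],[0.29,0.93,0]]]'
cat > c.py <<'E'
from h import *
import sys
o=st();c=viewer.camera('wrist');save(c,sys.argv[1])
for q in sys.argv[2:]: print(q,[(np.round(d['xy'],1).tolist(),round(d['p'],2)) for d in spotter.pinpoint(c,q)[:3]])
print(np.round(c['extrinsics'],3).tolist(),round(c['fx']))
E
python3 c.py w1 pin_head pin_tip ring_bow driver_mid block_mid
```

```text
clock: 4.3
tool_pos: [0.452, 0.2037, 0.3593]
ee_rot: [1.28, 1.293, -1.646]
contact_force: [-0.7, 0.5, -0.1]
finger_gap: 0.0529
t 4.3 p [0.452  0.2037 0.3593] F [-0.7  0.5 -0.1] gap 0.0529
R [[-0.29, 0.913, -0.286], [0.061, -0.28, -0.958], [-0.955, -0.295, 0.026]] q [-0.23  0.33 -0.23  1.6  -0.11  1.46 -2.29]
clock: 4.97
tool_pos: [0.5994, 0.2239, 0.2766]
ee_rot: [1.085, 1.761, -2.01]
contact_force: [5.7, -20.5, -11.6]
finger_gap: 0.0528
t 4.97 p [0.5994 0.2239 0.2766] F [  5.7 -20.5 -11.6] gap 0.0528
R [[-0.689, 0.629, -0.36], [0.274, -0.234, -0.933], [-0.671, -0.741, -0.011]] q [-0.    1.   -0.51  0.92 -0.16  1.91 -2.38]
pin_head [([314.9, 148.2], 0.61)]
pin_tip [([176.5, 73.4], 0.87)]
ring_bow [([313.1, 221.3], 0.69), ([110.1, 257.4], 0.55)]
driver_mid [([256.6, 164.3], 0.81)]
block_mid [([310.4, 198.7], 0.74), ([287.9, 137.8], 0.71)]
[[-0.361, 0.419, 0.833, 0.744], [-0.932, -0.151, -0.328, 0.167], [-0.012, -0.895, 0.445, 0.324], [0.0, 0.0, 0.0, 1.0]] 286
```

View pics/w1.png

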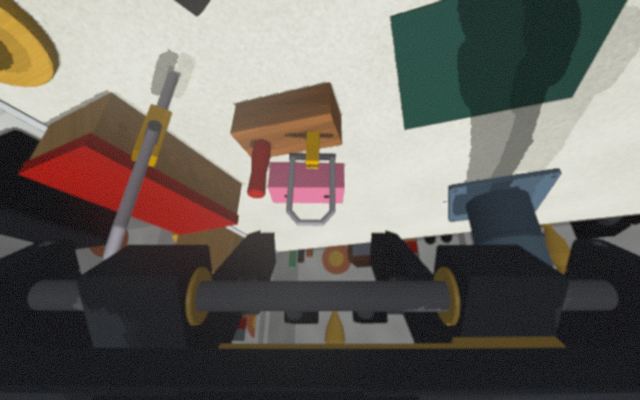

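The wrist view is upside down. It shows the block at (290,140), the pin head at (313,150) with the ring running to (313,221), the driver at (258,165), and the bigger decoy at the left. The ring faces the tool almost squarely. I'll check the force reading and measure the hinge yaw.

```bash
python3 -m creep '[[0.2,[0,0,0],[0,0,0]],[0.2,[0,0,0],[0,0,0]]]'
cat > d.py <<'E'
from h import *
o=st();c=viewer.camera('wrist');t=viewer.camera('top')
print(np.round(onz(c,spotter.pinpoint(c,'pin_head')[0]['xy'],.076),4))
for d in spotter.pinpoint(t,'pin_head')[:3]: print(np.round(onz(t,d['xy'],.076),4),d['p'])
for d in spotter.cut_out(c,'ring_bow')[:2]: print('ring',d['p'],d['rect'])
print(np.round(onz(c,spotter.pinpoint(c,'ring_bow')[0]['xy'],.194),4))
save(c,'w2',(220,70,140,170),4)
E
python3 d.py
```

```text
clock: 5.43
tool_pos: [0.5905, 0.2423, 0.291]
ee_rot: [1.061, 1.806, -1.953]
contact_force: [-0.5, -0.6, -0.7]
finger_gap: 0.0529
t 5.43 p [0.5905 0.2423 0.291 ] F [-0.5 -0.6 -0.7] gap 0.0529
R [[-0.692, 0.645, -0.323], [0.271, -0.182, -0.945], [-0.668, -0.742, -0.049]] q [ 0.    1.   -0.58  0.92 -0.13  1.91 -2.38]
[0.4432 0.3027 0.076 ]
[0.5607 0.4652 0.076 ] 0.67
[0.4435 0.2951 0.076 ] 0.55
[0.682  0.3008 0.076 ] 0.51
ring 0.9 [104.0, 99.7, 65.8, 140.7]
ring 0.86 [295.2, 143.8, 52.6, 67.4]
[0.442  0.3012 0.194 ]
```

View pics/w2.png

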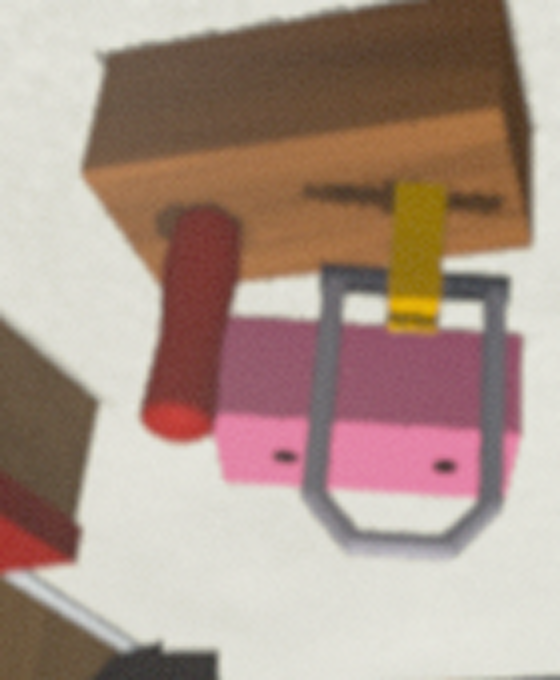

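The crop shows the ring nearly face-on, with hinge rod ends at crop (325,275) and (508,288). The head column is at (418,255).

```bash
cat > e.py <<'E'
from h import *
c=viewer.camera('wrist')
a=onz(c,(301.2,138.8),.097);b=onz(c,(347,142),.097);print(a,b,np.linalg.norm(a-b),(a+b)/2,np.degrees(np.arctan2(*(a-b)[[1,0]])))
m=onz(c,(220+418/4,70+290/4),.097);print(m)
E
python3 e.py
python3 -m creep '[[0.2,[0,0,-1],[0,0,0]],[0.2,[0,0,-1],[0,0,0]],[0.2,[0,0,-1],[0,0,0]],[0.2,[-0.2,0,-0.6],[0.3,0.8,0]],[0.2,[0,0,0],[0.3,0.8,0]]]'
python3 -c "from h import *;st()"
```

```text
[0.45900344 0.32600683 0.097     ] [0.4359165  0.26891792 0.097     ] 0.06158044333394743 [0.44745997 0.29746237 0.097     ] 67.98142576788239
[0.44300292 0.29846945 0.097     ]
clock: 6.2
tool_pos: [0.5821, 0.2408, 0.1784]
ee_rot: [0.934, 1.964, -2.063]
contact_force: [-0.6, -1.1, 0.1]
finger_gap: 0.0531
t 6.2 p [0.5821 0.2408 0.1784] F [-0.6 -1.1  0.1] gap 0.0531
R [[-0.796, 0.505, -0.332], [0.307, -0.136, -0.942], [-0.521, -0.852, -0.047]] q [ 0.03  1.22 -0.63  0.88 -0.11  1.91 -2.35]
```

```bash
python3 -m creep '[[0.1,[-0.71,0.31,-0.55],[-0.42,0.16,-0.27]],[0.1,[-0.71,0.31,-0.55],[0,0,0]],[0.1,[-0.71,0.31,-0.55],[0,0,0]],[0.1,[-0.71,0.31,-0.55],[0,0,0]],[0.1,[0,0,0],[0,0,0]],[0.1,[0,0,0],[0,0,0]]]'
cat > f.py <<'E'
from h import *
o=st();c=viewer.camera('wrist')
for q in ('pin_head','ring_bow'):
  for d in spotter.pinpoint(c,q)[:2]: print(q,np.round(d['xy']),d['p'],np.round(onz(c,d['xy'],.076 if q=='pin_head' else .194),4))
p=np.array(o['tool_pos']);T=R.from_rotvec(o['ee_rot']).as_matrix()
# overlay tool axis and planned path
im=c['img'].copy()
for s in np.linspace(0,.12,13):
    x=proj(c,p+T[:,0]*s); cv2.circle(im,tuple(int(v) for v in x),1,(255,0,0),-1)
c['img']=im; save(c,'w3',(160,60,320,240),2.5)
E
python3 f.py
```

```text
clock: 6.7
tool_pos: [0.4977, 0.278, 0.1143]
ee_rot: [0.949, 1.915, -2.123]
contact_force: [0.3, -0.1, 0.1]
finger_gap: 0.0482
t 6.7 p [0.4977 0.278  0.1143] F [ 0.3 -0.1  0.1] gap 0.0482
R [[-0.794, 0.49, -0.36], [0.308, -0.187, -0.933], [-0.524, -0.852, -0.002]] q [ 0.04  1.18 -0.64  1.19 -0.12  1.64 -2.38]
pin_head [319. 206.] 0.77 [0.4419 0.3027 0.076 ]
pin_head [  3. 208.] 0.6 [0.5299 0.5555 0.076 ]
```

View pics/w3.png

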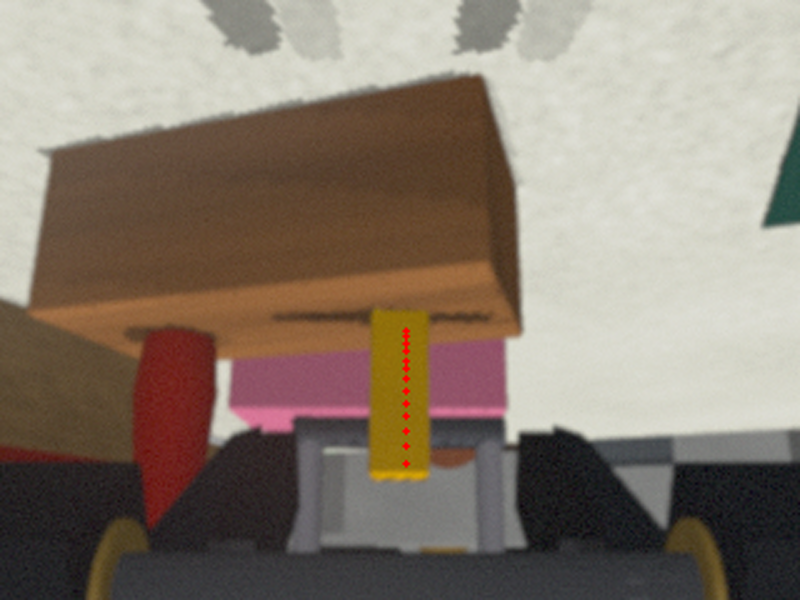

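```bash
python3 -m creep '[[0.1,[-0.55,0.21,-0.36],[0,0,0]],[0.1,[-0.55,0.21,-0.36],[0,0,0]],[0.1,[-0.55,0.21,-0.36],[0,0,0]],[0.1,[-0.55,0.21,-0.36],[0,0,0]],[0.1,[0,0,0],[0,0,0]],[-1,[0,0,0],[0,0,0]],[-1,[0,0,0],[0,0,0]],[-1,[0,0,0],[0,0,0]]]' 40
python3 -m creep '[[-1,[0,0,0],[0,0,0]],[-1,[0,0,0],[0,0,0]]]'
python3 -c "from h import *;st()"
```

```text
clock: 7.52
tool_pos: [0.4352, 0.3028, 0.0719]
ee_rot: [0.957, 1.913, -2.12]
contact_force: [-0.1, 0.3, -0.8]
finger_gap: 0.0305
clock: 7.68
tool_pos: [0.4342, 0.3033, 0.0718]
ee_rot: [0.956, 1.914, -2.121]
contact_force: [0.4, 0.5, -1.1]
finger_gap: 0.0178
t 7.68 p [0.4342 0.3033 0.0718] F [ 0.4  0.5 -1.1] gap 0.0178
R [[-0.791, 0.492, -0.363], [0.311, -0.188, -0.932], [-0.527, -0.85, -0.005]] q [ 0.03  1.18 -0.65  1.37 -0.12  1.45 -2.38]
```

```bash
python3 -m creep '[[-1,[0,0,0.4],[0,0,0]],[-1,[0,0,0.8],[0,0,0]],[-1,[0,0,1],[0,0,0]],[-1,[0,0,1],[0,0,0]],[-1,[0,0,1],[0,0,0]],[-1,[0,0,1],[0,0,0]]]'
python3 -m creep '[[-1,[0.2,-0.4,0.2],[-0.37,-0.93,0]],[-1,[0.2,-0.4,0.2],[-0.37,-0.93,0]],[-1,[0.2,-0.4,0.2],[-0.37,-0.93,0]],[-1,[0.2,-0.4,0.2],[-0.37,-0.93,0]],[-1,[0.2,-0.4,0.2],[-0.37,-0.93,0]],[-1,[0.2,-0.4,0.2],[-0.37,-0.93,0]],[-1,[0.2,-0.4,0.2],[-0.37,-0.93,0]],[-1,[0.2,-0.4,0],[-0.37,-0.93,0]]]'
python3 -c "from h import *;st()"
python3 -m creep '[[-1,[0.2,-0.4,0],[-0.37,-0.93,0]],[-1,[0.2,-0.4,0],[-0.37,-0.93,0]],[-1,[0.2,-0.4,0],[-0.37,-0.93,0]],[-1,[0.2,-0.4,0],[-0.37,-0.93,0]],[-1,[0.2,-0.4,0],[-0.37,-0.93,0]],[-1,[0.2,-0.4,0],[-0.37,-0.93,0]],[-1,[0.2,-0.4,0],[-0.37,-0.93,0]],[-1,[0,0,0],[0,0,0]]]'
python3 -c "from h import *;st()"
```

```text
clock: 8.18
tool_pos: [0.4327, 0.3028, 0.2294]
ee_rot: [0.952, 1.913, -2.122]
contact_force: [0.3, 0.4, -4.2]
finger_gap: 0.0175
clock: 8.85
tool_pos: [0.4813, 0.207, 0.2717]
ee_rot: [1.416, 1.16, -1.598]
contact_force: [0.1, 0.3, -3.2]
finger_gap: 0.0174
t 8.85 p [0.4813 0.207  0.2717] F [ 0.1  0.3 -3.2] gap 0.0174
R [[-0.16, 0.918, -0.362], [0.059, -0.357, -0.932], [-0.985, -0.171, 0.003]] q [ 0.08  0.44 -0.66  1.71  0.14  1.19 -2.54]
clock: 9.52
tool_pos: [0.5077, 0.1484, 0.2602]
ee_rot: [1.526, 0.713, -1.257]
contact_force: [-0.3, 0.8, -3.1]
finger_gap: 0.0176
t 9.52 p [0.5077 0.1484 0.2602] F [-0.3  0.8 -3.1] gap 0.0176
R [[0.287, 0.887, -0.361], [-0.145, -0.333, -0.932], [-0.947, 0.32, 0.033]] q [-0.5   0.2  -0.04  2.02  0.41  0.78 -2.75]
```

Joint 7 hit its limit, so this grip cannot reach the final pose. I'll lay the pin on the mat and regrip it with the half-turned hand.

```bash
python3 -m creep '[[-1,[0,-0.5,-0.7],[0,0,1]],[-1,[0,-0.5,-0.7],[0,0,1]],[-1,[0,-0.5,-0.7],[0,0,1]],[-1,[0,-0.5,-0.7],[0,0,1]],[-1,[0,-0.5,-0.7],[0,0,1]],[-1,[0,-0.5,-0.7],[0,0,1]],[-1,[0,0,0],[0,0,0]]]'
cat > g.py <<'E'
from h import *
o=st();T=R.from_rotvec(o['ee_rot']).as_matrix()
print('p',np.round(T@[.527,.85,.005],3),'y',np.round(T[:,2],3))
E
python3 g.py
```

```text
clock: 10.1
tool_pos: [0.5067, 0.0502, 0.1309]
ee_rot: [1.165, 1.09, -0.791]
contact_force: [-0.8, -0.2, -2.3]
finger_gap: 0.0174
t 10.1 p [0.5067 0.0502 0.1309] F [-0.8 -0.2 -2.3] gap 0.0174
R [[0.309, 0.918, 0.247], [0.05, 0.244, -0.968], [-0.95, 0.312, 0.03]] q [-0.01  0.36 -0.21  2.24  0.35  0.25 -1.84]
p [ 0.945  0.229 -0.235] y [ 0.247 -0.968  0.03 ]
```

```bash
python3 -m creep '[[-1,[-0.1,0.2,0],[0,0,1]],[-1,[-0.1,0.2,0],[0,0,1]],[-1,[-0.1,0.2,0],[0,0,1]],[-1,[-0.1,0.2,0],[0,0,1]],[-1,[-0.1,0.2,0],[0,0,1]],[-1,[-0.1,0.2,0],[0,0,1]],[-1,[0,0.2,0],[0,0,1]],[-1,[0,0.2,0],[0,0,1]]]'
python3 -m creep '[[-1,[0,0,-0.3],[0.8,-0.5,0]],[-1,[0,0,-0.3],[0.8,-0.5,0]],[-1,[0,0,0],[0,0,0]]]'
python3 g.py
```

```text
clock: 10.77
tool_pos: [0.4919, 0.1054, 0.136]
ee_rot: [0.602, 1.42, -0.117]
contact_force: [0.5, 1.3, -2.6]
finger_gap: 0.0177
clock: 11.02
tool_pos: [0.4892, 0.1013, 0.1142]
ee_rot: [0.747, 1.339, 0.024]
contact_force: [-1.4, -1.1, -3.7]
finger_gap: 0.0177
t 11.02 p [0.4892 0.1013 0.1142] F [-1.4 -1.1 -3.7] gap 0.0177
R [[0.266, 0.394, 0.88], [0.426, 0.771, -0.474], [-0.865, 0.5, 0.037]] q [ 0.76  0.65 -0.94  2.23  0.33  0.2  -0.8 ]
p [ 0.479  0.877 -0.031] y [ 0.88  -0.474  0.037]
```

```bash
python3 -m creep '[[-1,[0,0,-0.6],[0,0,0]],[-1,[0,0,-0.6],[0,0,0]],[-1,[0,0,-0.6],[0,0,0]],[-1,[0,0,-0.6],[0,0,0]],[-1,[0,0,-0.6],[0,0,0]],[-1,[0,0,0],[0,0,0]]]'
python3 g.py
```

```text
clock: 11.52
tool_pos: [0.4916, 0.1025, 0.0527]
ee_rot: [0.73, 1.34, 0.021]
contact_force: [-0.9, -0.9, -2.8]
finger_gap: 0.0176
t 11.52 p [0.4916 0.1025 0.0527] F [-0.9 -0.9 -2.8] gap 0.0176
R [[0.264, 0.387, 0.883], [0.415, 0.781, -0.466], [-0.871, 0.49, 0.045]] q [ 0.74  0.83 -0.94  2.23  1.26  0.2  -1.62]
p [ 0.473  0.88  -0.042] y [ 0.883 -0.466  0.045]
```

```bash
python3 -m creep '[[-1,[0,0,-0.3],[0,0,0]],[-1,[0,0,-0.3],[0,0,0]],[-1,[0,0,-0.3],[0,0,0]],[-1,[0,0,-0.3],[0,0,0]],[-1,[0,0,-0.2],[0,0,0]],[-1,[0,0,0],[0,0,0]]]'
python3 g.py
```

```text
clock: 12.02
tool_pos: [0.4922, 0.1027, 0.0119]
ee_rot: [0.732, 1.338, 0.021]
contact_force: [-0.3, 0.4, -2.4]
finger_gap: 0.0173
t 12.02 p [0.4922 0.1027 0.0119] F [-0.3  0.4 -2.4] gap 0.0173
R [[0.265, 0.388, 0.883], [0.416, 0.78, -0.468], [-0.87, 0.491, 0.045]] q [ 0.73  0.94 -0.91  2.22  1.68  0.23 -1.97]
p [ 0.474  0.88  -0.041] y [ 0.883 -0.468  0.045]
```

```bash
python3 -m creep '[[-1,[0,0,-0.1],[0,0,0]],[-1,[0,0,0],[0,0,0]],[-0.4,[0,0,0],[0,0,0]],[0,[0,0,0],[0,0,0]],[0,[0,0,0],[0,0,0]],[0,[0,0,0],[0,0,0]]]'
python3 -m creep '[[0,[-0.2,-0.3,0.7],[0,0,0]],[0,[-0.2,-0.4,0.8],[0,0,0]],[0,[-0.2,-0.4,0.8],[0,0,0]],[0,[-0.2,-0.4,0.8],[0,0,0]],[0,[-0.2,-0.4,0.8],[0,0,0]],[0,[0,0,1],[0,0,0]],[0,[0,0,1],[0,0,0]],[0,[0,0,0],[0,0,0]]]'
cat > k.py <<'E'
from h import *
st();s=viewer.camera('scene');t=viewer.camera('top');w=viewer.camera('wrist')
for n,c in(('s',s),('t',t),('w',w)):
  for q,z in(('pin_head',.011),('pin_tip',.011),('ring_bow',.006)):
    print(n,q,[(np.round(d['xy'],1).tolist(),round(d['p'],2),np.round(onz(c,d['xy'],z),3).tolist()) for d in spotter.pinpoint(c,q)[:4]])
a=s['img'][130:270,270:420];D=np.zeros((400,800,3),np.uint8)
D[:373,:400]=cv2.resize(a[:,:,::-1],(400,373),interpolation=cv2.INTER_CUBIC)
D[:250,400:]=cv2.resize(w['img'][:,:,::-1],(400,250))
cv2.imwrite('pics/m2.png',D)
E
python3 k.py
```

```text
clock: 12.52
tool_pos: [0.491, 0.1037, 0.0088]
ee_rot: [0.732, 1.34, 0.026]
contact_force: [0.4, -0.4, -0.1]
finger_gap: 0.0423
clock: 13.18
tool_pos: [0.4636, 0.0486, 0.1579]
ee_rot: [0.73, 1.34, 0.021]
contact_force: [0.8, -0.5, 0.9]
finger_gap: 0.044
t 13.18 p [0.4636 0.0486 0.1579] F [ 0.8 -0.5  0.9] gap 0.044
R [[0.263, 0.388, 0.884], [0.415, 0.781, -0.466], [-0.871, 0.489, 0.045]] q [ 1.13  0.7  -1.27  2.24  0.56  0.42 -0.92]
s pin_head [([342.2, 228.3], 0.94, [0.487, 0.095, 0.011]), ([442.7, 329.8], 0.82, [0.535, 0.47, 0.011])]
s pin_tip [([351.7, 251.7], 0.84, [0.525, 0.162, 0.011]), ([314.2, 302.3], 0.33, [0.701, 0.179, 0.011])]
s ring_bow [([462.0, 308.6], 0.9, [0.454, 0.477, 0.006]), ([330.5, 196.1], 0.71, [0.426, -0.004, 0.006]), ([312.4, 300.7], 0.67, [0.7, 0.172, 0.006])]
t pin_head [([154.9, 186.3], 0.81, [0.568, 0.494, 0.011]), ([284.5, 214.0], 0.53, [0.487, 0.095, 0.011])]
t pin_tip [([167.7, 186.8], 0.92, [0.567, 0.454, 0.011]), ([261.5, 202.3], 0.49, [0.522, 0.165, 0.011]), ([364.9, 146.2], 0.34, [0.697, -0.147, 0.011])]
t ring_bow [([124.1, 175.6], 0.66, [0.601, 0.596, 0.006]), ([199.5, 224.4], 0.44, [0.453, 0.353, 0.006])]
w pin_head [([320.0, 200.8], 0.55, [0.494, 0.099, 0.011])]
w pin_tip [([316.1, 146.1], 0.62, [0.519, 0.159, 0.011]), ([180.0, 15.4], 0.4, [0.447, 0.396, 0.011])]
w ring_bow [([317.2, 315.3], 0.57, [0.436, -0.005, 0.006])]
```

View pics/m2.png

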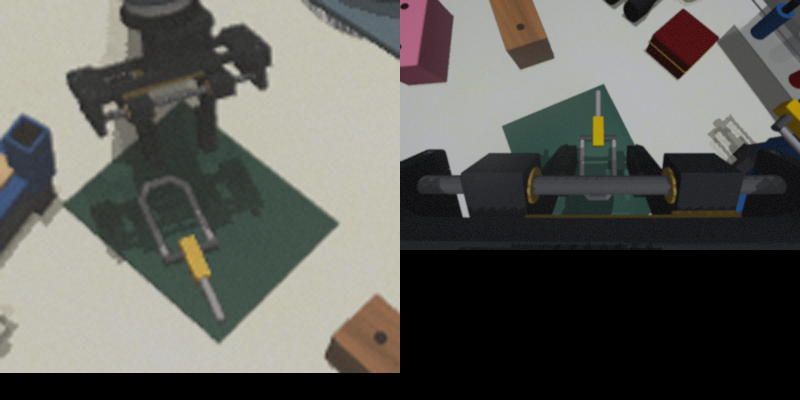

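The pin lies flat on the mat with its head at (.488,.096), pointing at about 62°, and the ring is flat behind it. Next I bring the tool vertical and half-turn the hand.

```bash
python3 -m creep '[[0,[0.1,0.2,0],[-0.83,0.53,0]],[0,[0.1,0.2,0],[-0.83,0.53,0]],[0,[0.1,0.2,0],[-0.83,0.53,0]],[0,[0.1,0.2,0],[-0.83,0.53,0]],[0,[0.1,0.2,0],[-0.83,0.53,0]],[0,[0.1,0.2,0],[0,0,1]],[0,[0.1,0.2,0],[0,0,1]],[0,[0.1,0.2,0],[0,0,1]]]'
python3 -m creep '[[0,[0,0,0],[0,0,1]],[0,[0,0,0],[0,0,1]],[0,[0,0,0],[0,0,1]],[0,[0,0,0],[0,0,1]],[0,[0,0,0],[0,0,1]],[0,[0,0,0],[0,0,1]],[0,[0,0,0],[0,0,1]],[0,[0,0,0],[0,0,1]]]'
python3 g.py
python3 -m creep '[[0,[0,0,0],[0,0,1]],[0,[0,0,0],[0,0,1]],[0,[0,0,0],[0,0,1]],[0,[0,0,0],[0,0,1]],[0,[0,0,0],[0,0,1]],[0,[0,0,0],[0,0,1]],[0,[0,0,0],[0,0,1]],[0,[0,0,0],[0,0,1]]]'
python3 -m creep '[[0,[0,0,0],[0,0,1]],[0,[0,0,0],[0,0,1]],[0,[0,0,0],[0,0,1]],[0,[0,0,0],[0,0,1]],[0,[0,0,0],[0,0,1]],[0,[0,0,0],[0,0,1]],[0,[0,0,0],[0,0,1]],[0,[0,0,0],[0,0,1]]]'
python3 g.py
```

```text
clock: 14.45
tool_pos: [0.4861, 0.0984, 0.1549]
ee_rot: [0.117, 1.574, -0.122]
contact_force: [0.3, -0.4, -0.0]
finger_gap: 0.0443
clock: 15.12
tool_pos: [0.4859, 0.0968, 0.1547]
ee_rot: [-0.539, 1.508, 0.531]
contact_force: [0.1, 0.7, -0.9]
finger_gap: 0.0442
t 15.12 p [0.4859 0.0968 0.1547] F [ 0.1  0.7 -0.9] gap 0.0442
R [[-0.003, -0.632, 0.775], [-0.006, 0.775, 0.632], [-1.0, -0.003, -0.006]] q [ 0.59  0.74 -1.2   1.96  0.81  1.04 -0.31]
p [-0.534  0.659 -0.53 ] y [ 0.775  0.632 -0.006]
clock: 15.78
tool_pos: [0.4859, 0.0968, 0.1547]
ee_rot: [-1.179, 1.234, 1.167]
contact_force: [-0.2, 0.8, -0.2]
finger_gap: 0.0439
clock: 16.45
tool_pos: [0.4859, 0.0968, 0.1547]
ee_rot: [-1.768, 0.726, 1.755]
contact_force: [0.1, -0.1, -0.3]
finger_gap: 0.0441
t 16.45 p [0.4859 0.0968 0.1547] F [ 0.1 -0.1 -0.3] gap 0.0441
R [[0.007, -0.705, -0.709], [-0.002, -0.709, 0.705], [-1.0, -0.004, -0.006]] q [ 0.62  0.77 -1.25  1.97  0.86  1.07  1.33]
p [-0.599 -0.6   -0.53 ] y [-0.709  0.705 -0.006]
```

```bash
python3 -m creep '[[0,[0,0,0],[0,0,0.95]],[0,[0,0,0],[0,0,0.95]],[0,[0,0,0],[0,0,0.95]],[0,[0,0,-0.8],[0,0,0]],[0,[0,0,-0.9],[0,0,0]],[0,[0,0,-0.9],[0,0,0]],[0,[0,0,0],[0,0,0]],[0,[0,0,0],[0,0,0]]]'
cat > m.py <<'E'
from h import *
st();c=viewer.camera('wrist')
for q,z in(('pin_head',.011),('pin_tip',.011),('ring_bow',.006)):
    print(q,[(np.round(d['xy'],1).tolist(),round(d['p'],2),np.round(onz(c,d['xy'],z),4).tolist()) for d in spotter.pinpoint(c,q)[:2]])
E
python3 m.py
```

```text
clock: 17.12
tool_pos: [0.4851, 0.0969, 0.0764]
ee_rot: [-1.952, 0.484, 1.943]
contact_force: [0.6, -0.6, 0.3]
finger_gap: 0.044
t 17.12 p [0.4851 0.0969 0.0764] F [ 0.6 -0.6  0.3] gap 0.044
R [[0.005, -0.469, -0.883], [0.0, -0.883, 0.469], [-1.0, -0.003, -0.004]] q [ 0.54  0.87 -1.12  2.01  1.    0.96  1.53]
pin_head [([321.2, 217.0], 0.58, [0.4892, 0.1012, 0.011])]
pin_tip [([320.3, 291.2], 0.81, [0.5213, 0.1598, 0.011])]
ring_bow [([317.7, 55.3], 0.82, [0.4364, -0.0029, 0.006])]
```

```bash
python3 -m creep '[[0,[0.13,0.1,-0.6],[0,0,0]],[0,[0,0,-0.6],[0,0,0]],[0,[0,0,-0.6],[0,0,0]],[0,[0,0,-0.5],[0,0,0]],[0,[0,0,0],[0,0,0]],[-1,[0,0,0],[0,0,0]],[-1,[0,0,0],[0,0,0]],[-1,[0,0,0],[0,0,0]]]' 45
python3 -m creep '[[-1,[0,0,0],[0,0,0]],[-1,[0,0,0],[0,0,0]]]'
python3 -c "from h import *;st()"
python3 -m creep '[[-1,[0,0,0.5],[0,0,0]],[-1,[0,0,1],[0,0,0]],[-1,[0,0,1],[0,0,0]],[-1,[0,0,1],[0,0,0]],[-1,[0,0,1],[0,0,0]],[-1,[0,0,1],[0,0,0]],[-1,[0,0,1],[0,0,0]]]'
cat > n.py <<'E'
from h import *
st();s=viewer.camera('scene');t=viewer.camera('top')
for q in('hole_mouth','sleeve_top'):
    A=spotter.pinpoint(s,q);B=spotter.pinpoint(t,q)
    print(q,[(np.round(d['xy'],1),round(d['p'],2)) for d in A[:2]],[(np.round(d['xy'],1),round(d['p'],2)) for d in B[:2]])
    if A and B: print(tri([(s,A[0]['xy']),(t,B[0]['xy'])]))
    z=.12 if q[0]=='h' else .142
    print([onz(c,X[0]['xy'],z).round(4) for c,X in((s,A),(t,B)) if X])
m=spotter.cut_out(t,'stand')[0];print(m['rect'])
save(t,'t3',(315,110,160,120),5)
E
python3 n.py
```

```text
clock: 17.98
tool_pos: [0.4907, 0.1, 0.0092]
ee_rot: [-1.955, 0.483, 1.938]
contact_force: [-0.3, -0.1, 0.3]
finger_gap: 0.026
clock: 18.15
tool_pos: [0.4903, 0.1, 0.0088]
ee_rot: [-1.955, 0.483, 1.939]
contact_force: [-1.0, -0.6, 5.4]
finger_gap: 0.0174
t 18.15 p [0.4903 0.1    0.0088] F [-1.  -0.6  5.4] gap 0.0174
R [[0.008, -0.47, -0.883], [0.001, -0.883, 0.47], [-1.0, -0.005, -0.007]] q [ 0.46  0.97 -1.01  2.01  1.14  0.88  1.44]
clock: 18.73
tool_pos: [0.4891, 0.0997, 0.204]
ee_rot: [-1.953, 0.484, 1.942]
contact_force: [1.0, -0.1, -3.4]
finger_gap: 0.0175
t 18.73 p [0.4891 0.0997 0.204 ] F [ 1.  -0.1 -3.4] gap 0.0175
R [[0.006, -0.47, -0.883], [0.001, -0.883, 0.47], [-1.0, -0.003, -0.005]] q [ 0.62  0.65 -1.24  1.92  0.71  1.09  1.74]
hole_mouth [(array([282.7, 189.2]), 0.91)] [(array([345.5, 194.5]), 0.85)]
(array([ 0.54000737, -0.08309532,  0.10223513]), [0.0014, 0.0014])
[array([ 0.5474, -0.0756,  0.12  ]), array([ 0.5373, -0.0808,  0.12  ])]
sleeve_top [(array([275.3, 181.1]), 0.98), (array([313.4, 300.4]), 0.73)] [(array([352.3, 191.6]), 0.77), (array([450.4, 280. ]), 0.69)]
(array([ 0.54585419, -0.10009898,  0.13414751]), [0.0028, 0.0028])
[array([ 0.5505, -0.0983,  0.142 ]), array([ 0.5431, -0.0973,  0.142 ])]
[316.2, 109.4, 142.3, 94.4]
```

View pics/t3.png

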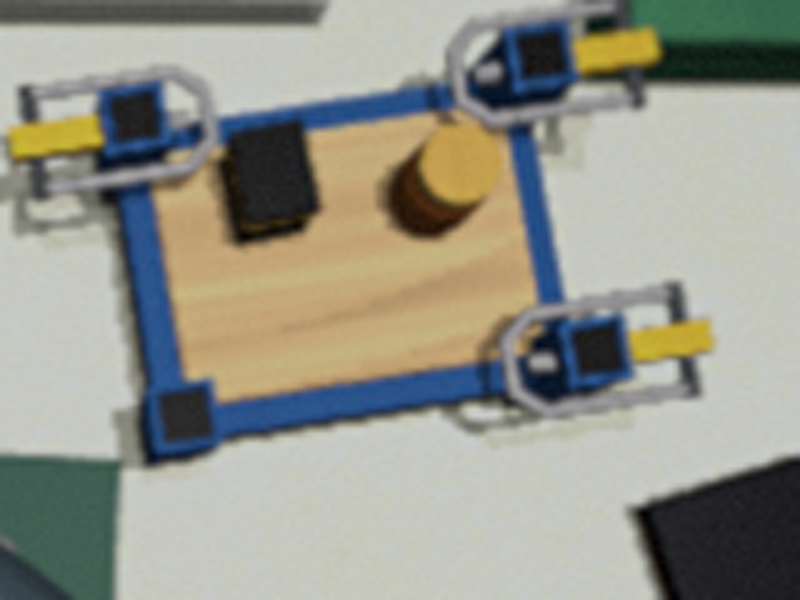

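The top crop shows the open sleeve centred at crop (185,415) and the locked -y front sleeve at (597,348). The three shut rings lie level around their sleeves, as expected. Next I yaw the pin round to the slot axis.

```bash
python3 - <<'E'
from h import *
t=viewer.camera('top')
P=[onz(t,(315+x/5,110+y/5),.142) for x,y in((185,415),(597,348),(133,115),(540,53))]
for p in P: print(p.round(4))
for a,b in((0,1),(2,3)): d=P[a]-P[b]; print(np.degrees(np.arctan2(d[1],d[0])),np.linalg.norm(d))
E
python3 -m creep '[[-1,[0,-0.05,0],[0,0,-1]],[-1,[0,-0.05,0],[0,0,-1]],[-1,[0,-0.05,0],[0,0,-1]],[-1,[0,-0.05,0],[0,0,-1]],[-1,[0,-0.05,0],[0,0,-1]],[-1,[0,-0.05,0],[0,0,-1]],[-1,[0,-0.05,0],[0,0,-1]],[-1,[0,-0.05,0],[0,0,-1]]]'
python3 -m creep '[[-1,[0.05,-0.1,0],[0,0,-1]],[-1,[0.05,-0.1,0],[0,0,-1]],[-1,[0.05,-0.1,0],[0,0,-1]],[-1,[0.05,-0.1,0],[0,0,-1]],[-1,[0.05,-0.1,0],[0,0,-1]],[-1,[0.05,-0.1,0],[0,0,-1]],[-1,[0.05,-0.1,0],[0,0,-1]],[-1,[0.05,-0.1,0],[0,0,-1]]]'
python3 -m creep '[[-1,[0.05,0,0],[0,0,-1]],[-1,[0.05,0,0],[0,0,-1]],[-1,[0.05,0,0],[0,0,-1]],[-1,[0.05,0,0],[0,0,-1]],[-1,[0.05,0,0],[0,0,-1]],[-1,[0.05,0,0],[0,0,-1]],[-1,[0.05,0,0],[0,0,-1]],[-1,[0,0,0],[0,0,0]]]'
python3 -c "from h import *;st()"
```

```text
[ 0.5394 -0.0965  0.142 ]
[ 0.5774 -0.317   0.142 ]
[ 0.7017 -0.0683  0.142 ]
[ 0.7385 -0.2892  0.142 ]
99.77728387902253 0.22377552126456426
99.45781702875279 0.22390914216173202
clock: 19.8
tool_pos: [0.4891, 0.0876, 0.2017]
ee_rot: [-1.388, 1.089, 1.379]
contact_force: [-0.1, 0.3, -1.9]
finger_gap: 0.0174
clock: 20.47
tool_pos: [0.501, 0.0636, 0.2016]
ee_rot: [-0.763, 1.441, 0.755]
contact_force: [-0.2, 0.1, -2.8]
finger_gap: 0.0176
clock: 21.13
tool_pos: [0.5118, 0.0638, 0.2017]
ee_rot: [-0.193, 1.57, 0.186]
contact_force: [0.4, 0.4, -3.4]
finger_gap: 0.0175
t 21.13 p [0.5118 0.0638 0.2017] F [ 0.4  0.4 -3.4] gap 0.0175
R [[-0.007, -0.238, 0.971], [-0.005, 0.971, 0.238], [-1.0, -0.003, -0.008]] q [ 0.32  0.44 -0.67  1.89  0.34  0.93 -0.28]
```

```bash
python3 -m creep '[[-1,[0.11,-0.44,-0.7],[0,0,-0.7]],[-1,[0.11,-0.44,-0.7],[0,0,0]],[-1,[0.11,-0.44,-0.7],[0,0,0]],[-1,[0.11,-0.44,-0.7],[0,0,0]],[-1,[0,0,0],[0,0,0]],[-1,[0,0,0],[0,0,0]]]'
cat > q.py <<'E'
from h import *
import sys
o=st();c=viewer.camera('wrist')
for q,z in(('pin_head',.12),('pin_tip',.12),('hole_mouth',.12),('sleeve_top',.142)):
    print(q,[(np.round(d['xy'],1).tolist(),round(d['p'],2),np.round(onz(c,d['xy'],z),4).tolist()) for d in spotter.pinpoint(c,q)[:2]])
print(np.round(c['extrinsics'],3).tolist())
save(c,sys.argv[1],None,1.25)
E
python3 q.py w4
```

```text
clock: 21.63
tool_pos: [0.5242, 0.0109, 0.1177]
ee_rot: [-0.138, 1.576, 0.132]
contact_force: [0.3, 0.1, -3.0]
finger_gap: 0.0169
t 21.63 p [0.5242 0.0109 0.1177] F [ 0.3  0.1 -3. ] gap 0.0169
R [[-0.009, -0.171, 0.985], [-0.004, 0.985, 0.171], [-1.0, -0.003, -0.01]] q [ 0.34  0.57 -0.58  1.93  0.44  0.78 -0.32]
pin_head [([323.1, 249.1], 0.64, [0.5249, 0.0105, 0.12])]
pin_tip [([321.4, 352.3], 0.93, [0.5359, -0.0589, 0.12])]
hole_mouth []
sleeve_top []
[[0.985, -0.166, -0.037, 0.514], [0.17, 0.948, 0.27, 0.08], [-0.01, -0.272, 0.962, 0.264], [0.0, 0.0, 0.0, 1.0]]
```

View pics/w4.png

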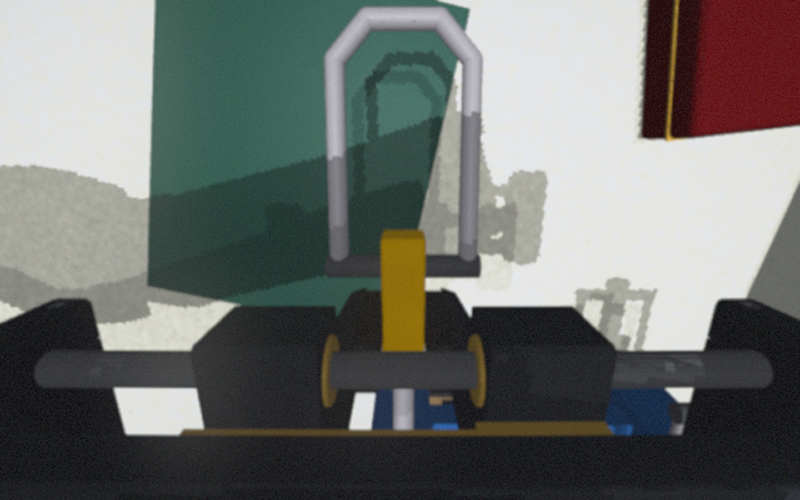

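The wrist view shows the pin held straight, with the ring level behind it and the head at (403,290). The sleeve is mostly hidden behind the fingers, around (420,410). I'll compare tip and slot in the outer cameras.

```bash
cat > r.py <<'E'
from h import *
import sys
s=viewer.camera('scene');t=viewer.camera('top')
D=[]
for n,c in(('s',s),('t',t)):
  for q,z in(('pin_tip',.12),('pin_head',.12),('hole_mouth',.12),('sleeve_top',.142)):
    print(n,q,[(np.round(d['xy'],1).tolist(),round(d['p'],2),np.round(onz(c,d['xy'],z),4).tolist()) for d in spotter.pinpoint(c,q)[:3]])
x,y=proj(s,(.538,-.07,.125)).astype(int)
a=s['img'][y-30:y+40,x-40:x+40]
x,y=proj(t,(.538,-.07,.125)).astype(int);b=t['img'][y-30:y+40,x-40:x+40]
cv2.imwrite('pics/'+sys.argv[1]+'.png',cv2.resize(np.hstack([a,b])[:,:,::-1],None,fx=5,fy=5,interpolation=cv2.INTER_CUBIC)); print(proj(s,(.538,-.07,.125)),proj(t,(.538,-.07,.125)))
E
python3 r.py m3
```

```text
s pin_tip [([430.9, 337.5], 0.94, [0.6043, 0.4531, 0.12])]
s pin_head [([440.7, 330.4], 0.93, [0.5763, 0.4608, 0.12]), ([310.3, 201.6], 0.54, [0.5257, 0.0084, 0.12])]
s hole_mouth [([283.8, 188.1], 0.82, [0.5429, -0.0758, 0.12])]
s sleeve_top [([277.7, 180.4], 0.69, [0.5445, -0.0949, 0.142])]
t pin_tip [([167.5, 183.4], 0.82, [0.5639, 0.4083, 0.12]), ([214.2, 140.4], 0.63, [0.6847, 0.2826, 0.12])]
t pin_head [([154.4, 189.7], 0.58, [0.5462, 0.4443, 0.12]), ([298.7, 235.1], 0.55, [0.4263, 0.0449, 0.12])]
t hole_mouth [([342.2, 193.5], 0.7, [0.54, -0.0718, 0.12]), ([296.0, 234.3], 0.68, [0.4284, 0.0522, 0.12]), ([450.4, 278.8], 0.46, [0.3126, -0.3636, 0.12])]
t sleeve_top [([353.6, 191.3], 0.74, [0.544, -0.1007, 0.142]), ([452.8, 276.1], 0.7, [0.3226, -0.3622, 0.142])]
[286.37024099 187.22878899] [341.64213275 194.04604555]
```

View pics/m3.png

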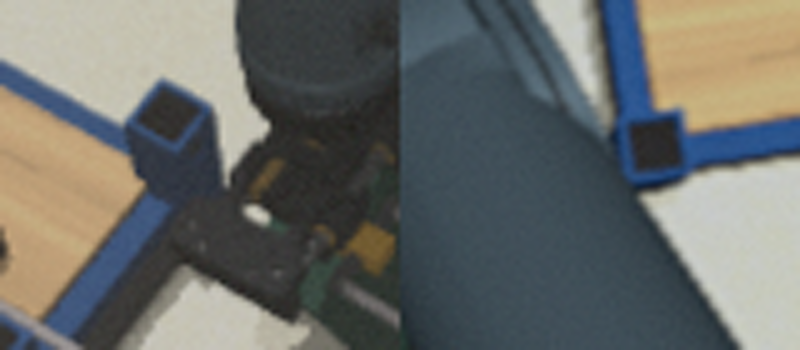

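```bash
python3 - <<'E'
from h import *
s=viewer.camera('scene');print(onz(s,(280,179.4),.142))
E
python3 -m creep '[[-1,[0.056,-0.33,0],[0,0,0]],[-1,[0.056,-0.33,0],[0,0,0]],[-1,[0,0,0],[0,0,0]]]'
python3 -m creep '[[-1,[0.017,-0.1,0],[0,0,0]],[-1,[0,0,0],[0,0,0]]]'
python3 -m creep '[[-1,[0.011,-0.066,0],[0,0,0]],[-1,[0,0,0],[0,0,0]]]'
python3 -m creep '[[-1,[0.011,-0.066,0],[0,0,0]],[-1,[0,0,0],[0,0,0]]]'
python3 -m creep '[[-1,[0.011,-0.066,0],[0,0,0]],[-1,[0,0,0],[0,0,0]]]'
```

```text
[ 0.53803597 -0.09249589  0.142     ]
clock: 22.68
tool_pos: [0.5292, -0.0123, 0.1187]
ee_rot: [-0.136, 1.573, 0.126]
contact_force: [-0.3, -0.9, -3.3]
finger_gap: 0.0177
clock: 22.85
tool_pos: [0.5293, -0.0128, 0.1188]
ee_rot: [-0.136, 1.573, 0.129]
contact_force: [-0.7, 0.0, -2.6]
finger_gap: 0.018
clock: 23.02
tool_pos: [0.5294, -0.0141, 0.1187]
ee_rot: [-0.137, 1.573, 0.13]
contact_force: [-1.4, -1.3, -2.8]
finger_gap: 0.0174
clock: 23.18
tool_pos: [0.5297, -0.0159, 0.1188]
ee_rot: [-0.137, 1.573, 0.131]
contact_force: [-1.7, 0.2, -2.1]
finger_gap: 0.0175
clock: 23.35
tool_pos: [0.53, -0.0171, 0.1188]
ee_rot: [-0.137, 1.573, 0.132]
contact_force: [-1.9, 2.0, -3.3]
finger_gap: 0.0177
```

```bash
python3 -m creep '[[-1,[0,0,0],[0,0,0]],[-1,[0,0,0],[0,0,0]]]'
python3 -m creep '[[-1,[0.011,-0.066,0],[0,0,0]],[-1,[0,0,0],[0,0,0]],[-1,[0,0,0],[0,0,0]]]'
python3 -m creep '[[-1,[0.011,-0.066,0],[0,0,0]],[-1,[0,0,0],[0,0,0]],[-1,[0,0,0],[0,0,0]]]'
python3 -c "from h import *;o=st();print(o['ft_torque'])"
```

```text
clock: 23.52
tool_pos: [0.53, -0.0171, 0.1188]
ee_rot: [-0.137, 1.573, 0.132]
contact_force: [-2.9, 3.1, -2.8]
finger_gap: 0.0174
clock: 23.77
tool_pos: [0.5301, -0.0176, 0.1188]
ee_rot: [-0.136, 1.573, 0.134]
contact_force: [-3.3, 6.5, -2.5]
finger_gap: 0.0174
clock: 24.02
tool_pos: [0.5304, -0.0232, 0.1186]
ee_rot: [-0.138, 1.574, 0.128]
contact_force: [-3.6, -1.1, -3.7]
finger_gap: 0.0172
t 24.02 p [ 0.5304 -0.0232  0.1186] F [-3.6 -1.1 -3.7] gap 0.0172
R [[-0.007, -0.169, 0.986], [-0.007, 0.986, 0.169], [-1.0, -0.005, -0.008]] q [ 0.39  0.58 -0.57  1.91  0.44  0.79 -0.25]
[-0.343529    0.53021579 -0.22931861]
```

```bash
python3 -m creep '[[-1,[-0.04,-0.007,0],[0,0,0]],[-1,[0,0,0],[0,0,0]]]'
python3 -m creep '[[-1,[0.011,-0.066,0],[0,0,0]],[-1,[0,0,0],[0,0,0]],[-1,[0,0,0],[0,0,0]]]'
python3 -m creep '[[-1,[0.011,-0.066,0],[0,0,0]],[-1,[0,0,0],[0,0,0]],[-1,[0,0,0],[0,0,0]]]'
```

```text
clock: 24.18
tool_pos: [0.5301, -0.0228, 0.119]
ee_rot: [-0.137, 1.572, 0.129]
contact_force: [-1.8, -2.2, -2.1]
finger_gap: 0.0173
clock: 24.43
tool_pos: [0.5303, -0.024, 0.1189]
ee_rot: [-0.137, 1.572, 0.131]
contact_force: [-2.3, -0.9, -3.1]
finger_gap: 0.0177
clock: 24.68
tool_pos: [0.5305, -0.026, 0.1189]
ee_rot: [-0.137, 1.572, 0.131]
contact_force: [-1.3, 0.7, -3.7]
finger_gap: 0.0171
```

```bash
for i in 1; do python3 -m creep '[[-1,[-0.009,-0.07,0],[0,0,0]],[-1,[0,0,0],[0,0,0]],[-1,[0,0,0],[0,0,0]]]'; done
python3 -m creep '[[-1,[0.011,-0.066,0],[0,0,0]],[-1,[0,0,0],[0,0,0]],[-1,[0,0,0],[0,0,0]]]'
python3 -m creep '[[-1,[0.011,-0.066,0],[0,0,0]],[-1,[0,0,0],[0,0,0]],[-1,[0,0,0],[0,0,0]]]'
```

```text
clock: 24.93
tool_pos: [0.5307, -0.0284, 0.119]
ee_rot: [-0.137, 1.572, 0.13]
contact_force: [-1.3, -1.0, -3.7]
finger_gap: 0.0173
clock: 25.18
tool_pos: [0.5309, -0.0303, 0.119]
ee_rot: [-0.137, 1.572, 0.13]
contact_force: [-0.4, 0.0, -3.0]
finger_gap: 0.0174
clock: 25.43
tool_pos: [0.5311, -0.0321, 0.1189]
ee_rot: [-0.137, 1.572, 0.13]
contact_force: [-0.7, 0.0, -2.5]
finger_gap: 0.0175
```

```bash
python3 -m creep '[[-1,[0.022,-0.131,0],[0,0,0]],[-1,[0.022,-0.131,0],[0,0,0]],[-1,[0.022,-0.131,0],[0,0,0]],[-1,[0,0,0],[0,0,0]]]'
python3 -m creep '[[-1,[0.022,-0.131,0],[0,0,0]],[-1,[0.022,-0.131,0],[0,0,0]],[-1,[0.022,-0.131,0],[0,0,0]],[-1,[0,0,0],[0,0,0]],[-1,[0,0,0],[0,0,0]]]'
```

```text
clock: 25.77
tool_pos: [0.5331, -0.0453, 0.1188]
ee_rot: [-0.137, 1.572, 0.129]
contact_force: [0.3, -0.5, -3.3]
finger_gap: 0.0172
clock: 26.18
tool_pos: [0.5349, -0.0559, 0.1188]
ee_rot: [-0.137, 1.572, 0.13]
contact_force: [0.6, 0.3, -3.5]
finger_gap: 0.0173
```

```bash
python3 -m creep '[[-1,[0.011,-0.066,0],[0,0,0]],[-1,[0.011,-0.066,0],[0,0,0]],[-1,[0,0,0],[0,0,0]],[-1,[0,0,0],[0,0,0]]]'
python3 -m creep '[[-1,[0.011,-0.066,0],[0,0,0]],[-1,[0,0,0],[0,0,0]],[-1,[0,0,0],[0,0,0]]]'
python3 -m creep '[[-1,[0.006,-0.033,0],[0,0,0]],[-1,[0,0,0],[0,0,0]],[-1,[0,0,0],[0,0,0]]]'
python3 -m creep '[[-1,[0.006,-0.033,0],[0,0,0]],[-1,[0,0,0],[0,0,0]],[-1,[0,0,0],[0,0,0]]]'
```

```text
clock: 26.52
tool_pos: [0.5355, -0.0596, 0.1189]
ee_rot: [-0.137, 1.572, 0.131]
contact_force: [-0.3, 0.4, -2.7]
finger_gap: 0.0174
clock: 26.77
tool_pos: [0.5358, -0.0615, 0.1189]
ee_rot: [-0.137, 1.572, 0.131]
contact_force: [-0.7, 1.0, -2.7]
finger_gap: 0.0169
clock: 27.02
tool_pos: [0.5359, -0.0618, 0.1189]
ee_rot: [-0.137, 1.572, 0.132]
contact_force: [-1.6, 3.2, -1.1]
finger_gap: 0.0173
clock: 27.27
tool_pos: [0.5359, -0.0618, 0.1189]
ee_rot: [-0.137, 1.573, 0.133]
contact_force: [-1.7, 5.6, -1.1]
finger_gap: 0.0177
```

Seated: the head stopped with 5.6 N at about the expected depth. I release and move over the ring's bow, turning the jaws across it.

```bash
python3 -m creep '[[-0.5,[0,0,0],[0,0,0]],[0,[0,0,0],[0,0,0]],[0,[0,0,0],[0,0,0]],[0,[0,0,0.3],[0,0,0]],[0,[0,0,0.6],[0,0,0]],[0,[0,0,1],[0,0,0]],[0,[0,0,1],[0,0,0]],[0,[0,0,0.5],[0,0,0]]]'
python3 -m creep '[[0,[-0.05,0.27,0],[0,0,1]],[0,[-0.05,0.27,0],[0,0,1]],[0,[-0.05,0.27,0],[0,0,1]],[0,[-0.05,0.27,0],[0,0,1]],[0,[-0.05,0.27,0],[0,0,1]],[0,[-0.05,0.27,0],[0,0,1]],[0,[-0.05,0.27,0],[0,0,1]],[0,[-0.05,0.27,0],[0,0,1]]]'
python3 -m creep '[[0,[-0.05,0.27,0],[0,0,1]],[0,[-0.05,0.27,0],[0,0,1]],[0,[-0.05,0.27,0],[0,0,1]],[0,[-0.05,0.27,0],[0,0,1]],[0,[-0.05,0.27,0],[0,0,1]],[0,[-0.05,0.27,0],[0,0,1]],[0,[-0.05,0.27,0],[0,0,1]],[0,[0,0,0],[0,0,0]]]'
cat > u.py <<'E'
from h import *
import sys
st();s=viewer.camera('scene');w=viewer.camera('wrist')
for n,c in(('s',s),('w',w)):
  for q,z in(('pin_head',.118),('ring_bow',.113)):
    print(n,q,[(np.round(d['xy'],1).tolist(),round(d['p'],2),np.round(onz(c,d['xy'],z),4).tolist()) for d in spotter.pinpoint(c,q)[:3]])
a=s['img'][140:260,240:370];D=np.zeros((370,800,3),np.uint8)
D[:369,:400]=cv2.resize(a[:,:,::-1],(400,369),interpolation=cv2.INTER_CUBIC)
D[:250,400:]=cv2.resize(w['img'][:,:,::-1],(400,250))
cv2.imwrite('pics/'+sys.argv[1]+'.png',D)
E
python3 u.py m4
```

```text
clock: 27.93
tool_pos: [0.5378, -0.0635, 0.2249]
ee_rot: [-0.138, 1.568, 0.13]
contact_force: [0.2, 0.4, -0.2]
finger_gap: 0.0439
clock: 28.6
tool_pos: [0.5244, 0.0013, 0.2217]
ee_rot: [-0.795, 1.426, 0.784]
contact_force: [0.1, -0.1, -0.4]
finger_gap: 0.0442
clock: 29.27
tool_pos: [0.5136, 0.0593, 0.2216]
ee_rot: [-1.344, 1.121, 1.331]
contact_force: [-0.1, 0.9, -0.1]
finger_gap: 0.0441
t 29.27 p [0.5136 0.0593 0.2216] F [-0.1  0.9 -0.1] gap 0.0441
R [[0.005, -0.985, -0.175], [-0.005, -0.175, 0.985], [-1.0, -0.004, -0.006]] q [ 0.58  0.53 -1.03  1.87  0.54  1.04  1.07]
s pin_head [([292.1, 188.2], 0.74, [0.527, -0.0592, 0.118]), ([444.2, 330.0], 0.67, [0.5695, 0.4663, 0.118]), ([323.6, 211.4], 0.35, [0.5234, 0.0549, 0.118])]
s ring_bow [([459.9, 307.7], 0.71, [0.4997, 0.4657, 0.113]), ([324.5, 212.2], 0.55, [0.5216, 0.0565, 0.113])]
w pin_head [([189.5, 197.3], 0.76, [0.5352, -0.0618, 0.118])]
w ring_bow [([317.6, 193.3], 0.86, [0.513, 0.0529, 0.113]), ([130.3, 230.6], 0.61, [0.5805, -0.1196, 0.113])]
```

View pics/m4.png

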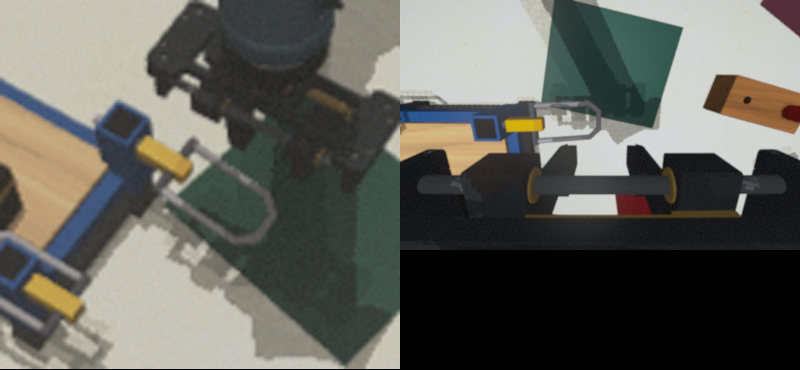

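The pin's head sits against the sleeve and the ring points straight out, with the bow at about (.514,.0535). Next I descend and take the bow lightly.

```bash
python3 -m creep '[[0,[0.02,-0.2,-0.8],[0,0,0]],[0,[0,0,-0.9],[0,0,0]],[0,[0,0,-0.9],[0,0,0]],[0,[0,0,-0.9],[0,0,0]],[0,[0,0,-0.7],[0,0,0]],[0,[0,0,0],[0,0,0]],[0,[0,0,0],[0,0,0]]]'
python3 -m creep '[[-1,[0,0,0],[0,0,0]],[-1,[0,0,0],[0,0,0]],[-1,[0,0,0],[0,0,0]],[-1,[0,0,0],[0,0,0]],[-1,[0,0,0],[0,0,0]]]' 10
python3 -m creep '[[-1,[0,0,0],[0,0,0]],[-1,[0,0,0],[0,0,0]]]'
```

```text
clock: 30.15
tool_pos: [0.5139, 0.0519, 0.0946]
ee_rot: [-1.339, 1.127, 1.329]
contact_force: [1.2, -0.4, 0.4]
finger_gap: 0.0441
clock: 30.57
tool_pos: [0.5147, 0.0519, 0.0955]
ee_rot: [-1.341, 1.124, 1.327]
contact_force: [0.5, 0.2, 0.7]
finger_gap: 0.0128
clock: 30.73
tool_pos: [0.5143, 0.0525, 0.0951]
ee_rot: [-1.34, 1.124, 1.328]
contact_force: [0.6, 1.5, 0.2]
finger_gap: 0.006
```

```bash
python3 -m creep '[[-1,[0,0,0],[0,0,0]],[-1,[0,0,0],[0,0,0]]]'
python3 - <<'E'
from h import *
w=viewer.camera('wrist');s=viewer.camera('scene')
for c in (w,s):
  print([(np.round(d['xy'],1).tolist(),round(d['p'],2),np.round(onz(c,d['xy'],.113),4).tolist()) for d in spotter.pinpoint(c,'ring_bow')[:3]])
a=w['img'][180:330,200:440];b=s['img'][155:255,260:360]
D=np.zeros((400,800,3),np.uint8);D[:250,:400]=cv2.resize(a[:,:,::-1],(400,250),interpolation=3);D[:,400:]=cv2.resize(b[:,:,::-1],(400,400),interpolation=3)
cv2.imwrite('pics/m5.png',D)
E
```

```text
clock: 30.9
tool_pos: [0.5143, 0.0525, 0.0949]
ee_rot: [-1.34, 1.124, 1.328]
contact_force: [-0.9, 2.2, 0.2]
finger_gap: 0.0062
[([323.5, 249.3], 0.72, [0.5073, 0.0517, 0.113])]
[([324.2, 214.6], 0.69, [0.5276, 0.0608, 0.113])]
```

View pics/m5.png

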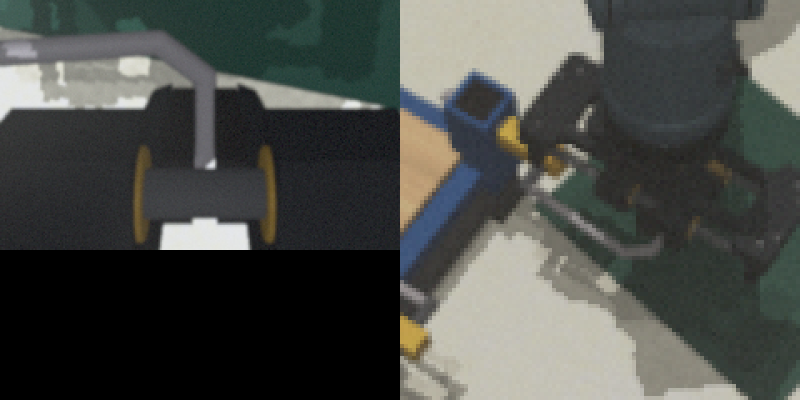

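The bow's wire runs between the fingers at crop (205,130) and the gap is steady, so it is held. Now I follow the arc.

```bash
python3 -m creep '[[-1,[0.005,-0.03,0.36],[0,0,0]],[-1,[0.01,-0.055,0.36],[0,0,0]],[-1,[0.02,-0.12,0.345],[0,0,0]],[-1,[0.02,-0.12,0.345],[0,0,0]],[-1,[0,0,0],[0,0,0]]]'
python3 -m creep '[[-1,[0.033,-0.194,0.31],[0,0,0]],[-1,[0.033,-0.194,0.31],[0,0,0]],[-1,[0.044,-0.26,0.256],[0,0,0]],[-1,[0.044,-0.26,0.256],[0,0,0]],[-1,[0,0,0],[0,0,0]]]'
python3 -c "from h import *
st();s=viewer.camera('scene');print([(d['xy'],d['p'],onz(s,d['xy'],.19).round(3)) for d in spotter.pinpoint(s,'ring_bow')[:3]],[(d['xy'],d['p'],onz(s,d['xy'],.118).round(3)) for d in spotter.pinpoint(s,'pin_head')[:3]])"
```

```text
clock: 31.52
tool_pos: [0.5174, 0.0406, 0.139]
ee_rot: [-1.341, 1.126, 1.323]
contact_force: [-0.3, 0.3, -0.0]
finger_gap: 0.0007
clock: 31.93
tool_pos: [0.5217, 0.0127, 0.1725]
ee_rot: [-1.34, 1.126, 1.324]
contact_force: [1.0, -0.6, 0.1]
finger_gap: 0.0005
t 31.93 p [0.5217 0.0127 0.1725] F [ 1.  -0.6  0.1] gap 0.0005
R [[0.006, -0.986, -0.167], [-0.007, -0.167, 0.986], [-1.0, -0.005, -0.008]] q [ 0.61  0.6  -0.97  1.9   0.61  0.96  1.1 ]
[([461.8, 307.8], 0.86, array([0.529, 0.464, 0.19 ])), ([326.1, 211.1], 0.7, array([0.547, 0.084, 0.19 ]))] [([285.4, 188.5], 0.59, array([ 0.54 , -0.073,  0.118]))]
```

The grip slipped off: the bow hangs lower than I took it to be. I'll take it again about 18 mm lower.

```bash
python3 -m creep '[[0,[-0.13,0.66,0.2],[0,0,0]],[0,[-0.13,0.66,0.2],[0,0,0]],[0,[0,0,0],[0,0,0]],[0,[0,0,0],[0,0,0]],[0,[0,0,-0.9],[0,0,0]],[0,[0,0,-0.9],[0,0,0]],[0,[0,0,-0.9],[0,0,0]],[0,[0,0,-0.9],[0,0,0]]]'
python3 -m creep '[[0,[0,0,0],[0,0,0]],[-1,[0,0,0],[0,0,0]],[-1,[0,0,0],[0,0,0]],[-1,[0,0,0],[0,0,0]],[-1,[0,0,0],[0,0,0]],[-1,[0,0,0],[0,0,0]],[-1,[0,0,0],[0,0,0]]]' 15
python3 -c "from h import *;st()"
```

```text
clock: 32.75
tool_pos: [0.5125, 0.0534, 0.0733]
ee_rot: [-1.34, 1.127, 1.327]
contact_force: [1.1, -0.2, -0.8]
finger_gap: 0.044
clock: 33.33
tool_pos: [0.5134, 0.0531, 0.0758]
ee_rot: [-1.342, 1.127, 1.325]
contact_force: [1.0, -2.3, -0.8]
finger_gap: 0.007
t 33.33 p [0.5134 0.0531 0.0758] F [ 1.  -2.3 -0.8] gap 0.007
R [[0.006, -0.986, -0.169], [-0.008, -0.169, 0.986], [-1.0, -0.004, -0.009]] q [ 0.44  0.73 -0.84  1.96  0.77  0.8   0.89]
```

```bash
python3 -m creep '[[-1,[0,0,0.2],[0,0,0]],[-1,[0,0,0.2],[0,0,0]],[-1,[0,0,0],[0,0,0]]]'
python3 -m creep '[[-1,[0,0,0.3],[0,0,0]],[-1,[0.005,-0.03,0.36],[0,0,0]],[-1,[0,0,0],[0,0,0]]]'
python3 -m creep '[[-1,[0.01,-0.055,0.36],[0,0,0]],[-1,[0.02,-0.12,0.345],[0,0,0]],[-1,[0,0,0],[0,0,0]]]'
python3 -c "from h import *
st();s=viewer.camera('scene');print([(d['xy'],d['p'],onz(s,d['xy'],.13).round(3)) for d in spotter.pinpoint(s,'ring_bow')[:3]],[(d['xy'],d['p'],onz(s,d['xy'],.118).round(3)) for d in spotter.pinpoint(s,'pin_head')[:3]])"
```

```text
clock: 33.58
tool_pos: [0.5134, 0.055, 0.0885]
ee_rot: [-1.341, 1.123, 1.327]
contact_force: [0.3, -1.0, -1.0]
finger_gap: 0.0066
clock: 33.83
tool_pos: [0.514, 0.0543, 0.109]
ee_rot: [-1.341, 1.123, 1.326]
contact_force: [0.1, 0.8, -1.1]
finger_gap: 0.0061
clock: 34.08
tool_pos: [0.515, 0.0493, 0.1303]
ee_rot: [-1.34, 1.121, 1.326]
contact_force: [-0.3, 5.5, 0.9]
finger_gap: 0.0056
t 34.08 p [0.515  0.0493 0.1303] F [-0.3  5.5  0.9] gap 0.0056
R [[0.008, -0.985, -0.17], [-0.004, -0.17, 0.985], [-1.0, -0.007, -0.005]] q [ 0.51  0.65 -0.92  1.94  0.68  0.89  0.98]
[([463.2, 308.8], 0.95, array([0.504, 0.472, 0.13 ])), ([321.9, 201.5], 0.55, array([0.509, 0.036, 0.13 ])), ([279.9, 181.0], 0.52, array([ 0.537, -0.095,  0.13 ]))] [([286.7, 189.2], 0.86, array([ 0.539, -0.068,  0.118])), ([440.7, 328.8], 0.62, array([0.573, 0.459, 0.118]))]
```

```bash
cat > v.py <<'E'
from h import *
o=st();s=viewer.camera('scene');w=viewer.camera('wrist')
for q in('ring_bow','pin_head'):
    A=[d for d in spotter.pinpoint(s,q) if 250<d['xy'][0]<345];B=spotter.pinpoint(w,q)
    for a in A[:2]:
        for b in B[:2]: print(q,a['xy'],b['xy'],round(a['p'],2),round(b['p'],2),*[np.round(v,4) for v in tri([(s,a['xy']),(w,b['xy'])])])
E
python3 v.py
```

```text
t 34.23 p [0.5141 0.0497 0.1287] F [ 0.1  4.6 -0.5] gap 0.0058
R [[0.006, -0.985, -0.17], [-0.004, -0.17, 0.985], [-1.0, -0.005, -0.005]] q [ 0.51  0.65 -0.91  1.94  0.68  0.88  0.98]
ring_bow [324.0, 202.2] [323.5, 271.3] 0.62 0.6 [0.5157 0.0501 0.1526] [0.0004 0.0004]
pin_head [288.4, 188.2] [129.3, 245.1] 0.53 0.85 [ 0.5359 -0.0634  0.1223] [0.0013 0.0013]
```

The cameras triangulate the bow at z=.153, 24 mm above the TCP and well inside the pads, so it is held. I continue the arc from about 21°.

```bash
python3 -m creep '[[-1,[0.03,-0.16,0.335],[0,0,0]],[-1,[0.03,-0.165,0.335],[0,0,0]],[-1,[0.04,-0.24,0.275],[0,0,0]],[-1,[0.04,-0.24,0.275],[0,0,0]],[-1,[0,0,0],[0,0,0]]]' 20
python3 v.py
```

```text
clock: 34.95
tool_pos: [0.5193, 0.0248, 0.1663]
ee_rot: [-1.34, 1.122, 1.326]
contact_force: [-0.9, 6.3, 2.5]
finger_gap: 0.0052
t 34.95 p [0.5193 0.0248 0.1663] F [-0.9  6.3  2.5] gap 0.0052
R [[0.008, -0.986, -0.169], [-0.004, -0.169, 0.986], [-1.0, -0.007, -0.005]] q [ 0.59  0.61 -0.96  1.91  0.62  0.95  1.07]
ring_bow [315.4, 188.2] [324.5, 273.5] 0.41 0.91 [0.5178 0.0243 0.1975] [0.0017 0.0017]
pin_head [288.0, 192.6] [201.0, 220.5] 0.81 0.76 [ 0.5407 -0.0643  0.1072] [0.0013 0.0013]
pin_head [288.0, 192.6] [174.8, 221.3] 0.81 0.66 [ 0.5409 -0.0717  0.1124] [0.0102 0.0102]
```

```bash
python3 -m creep '[[-1,[0.05,-0.296,0.25],[0,0,0]],[-1,[0.05,-0.296,0.25],[0,0,0]],[-1,[0.057,-0.34,0.18],[0,0,0]],[-1,[0.057,-0.34,0.18],[0,0,0]],[-1,[0,0,0],[0,0,0]]]'
python3 v.py
```

```text
clock: 35.67
tool_pos: [0.5248, -0.0162, 0.1905]
ee_rot: [-1.339, 1.128, 1.325]
contact_force: [0.9, 1.8, -0.1]
finger_gap: 0.0045
t 35.67 p [ 0.5248 -0.0162  0.1905] F [ 0.9  1.8 -0.1] gap 0.0045
R [[0.005, -0.986, -0.166], [-0.007, -0.166, 0.986], [-1.0, -0.004, -0.008]] q [ 0.68  0.58 -0.98  1.88  0.59  1.    1.18]
ring_bow [312.2, 300.1] [323.3, 276.7] 0.66 0.74 [ 0.6983  0.0798 -0.1182] [0.0672 0.0672]
ring_bow [301.5, 179.0] [323.3, 276.7] 0.6 0.74 [ 0.5289 -0.0144  0.2148] [0.0005 0.0005]
pin_head [289.1, 190.5] [261.3, 212.5] 0.7 0.76 [ 0.5375 -0.0627  0.116 ] [0.0014 0.0014]
```

```bash
python3 -m creep '[[-1,[0.065,-0.385,0.07],[0,0,0]],[-1,[0.065,-0.385,0.05],[0,0,0]],[-1,[0.065,-0.385,0],[0,0,0]],[-1,[0.065,-0.385,-0.03],[0,0,0]],[-1,[0,0,0],[0,0,0]]]'
python3 v.py
```

```text
clock: 36.38
tool_pos: [0.5323, -0.0641, 0.1924]
ee_rot: [-1.337, 1.129, 1.325]
contact_force: [0.4, 0.6, -4.0]
finger_gap: 0.0044
t 36.38 p [ 0.5323 -0.0641  0.1924] F [ 0.4  0.6 -4. ] gap 0.0044
R [[0.004, -0.986, -0.165], [-0.007, -0.165, 0.986], [-1.0, -0.002, -0.007]] q [ 0.76  0.6  -0.98  1.85  0.59  1.01  1.27]
ring_bow [285.2, 170.5] [323.1, 277.3] 0.61 0.84 [ 0.5381 -0.0623  0.216 ] [0.0012 0.0012]
pin_head [288.4, 189.6] [327.0, 214.6] 0.51 0.65 [ 0.538  -0.0599  0.1229] [0.0018 0.0018]
```

```bash
python3 -m creep '[[1,[0,0,0],[0,0,0]],[1,[0,0,0.2],[0,0,0]],[1,[0,0,0.6],[0,0,0]],[1,[-0.05,0.3,1],[0,0,0]],[1,[-0.05,0.3,1],[0,0,0]],[1,[-0.1,0.6,0.8],[0,0,0]],[1,[-0.1,0.8,0],[0,0,0]],[1,[-0.1,0.8,0],[0,0,0]]]'
python3 -m creep '[[1,[-0.2,0.8,0.3],[0,0,0]],[1,[-0.2,0.8,0.3],[0,0,0]],[1,[-0.3,0.8,0],[0,0,0]],[1,[-0.3,0.8,0],[0,0,0]],[1,[0,0,0],[0,0,0]],[1,[0,0,0],[0,0,0]]]'
cat > x.py <<'E'
from h import *
st();s=viewer.camera('scene');t=viewer.camera('top');w=viewer.camera('wrist')
fx=np.array([.986,.167,0]);fy=np.array([-.167,.986,0]);hole=np.array([.5374,-.0768,.12])  # head seated minus 16 mm
hd=np.array([.536,-.062,.117]);tip=hd-.066*fy;bow=hd-.076*fy
for n,c in(('s',s),('t',t)): print(n,'expected head/tip/bow shut',proj(c,hd).round(1),proj(c,tip).round(1),proj(c,bow).round(1))
for q,z in(('pin_head',.117),('pin_tip',.117),('ring_bow',.117),('scent',.085),('scentbox',.085),('watchbox',0),('binoculars',0),('wallets',0),('case',0),('driver_mid',.1)):
    for n,c in(('s',s),('t',t)): print(n,q,[(np.round(d['xy'],1).tolist(),round(d['p'],2),np.round(onz(c,d['xy'],z)[:2],3).tolist()) for d in spotter.pinpoint(c,q)[:6]])
for n,c in(('s',s),('t',t)): print(n,[(np.round(d['rect']).tolist(),round(d['p'],2)) for d in spotter.cut_out(c,'ring')[:6]])
E
python3 x.py
```

```text
clock: 37.35
tool_pos: [0.5213, 0.025, 0.3037]
ee_rot: [-1.342, 1.123, 1.323]
contact_force: [1.2, -0.4, -0.3]
finger_gap: 0.0554
clock: 37.85
tool_pos: [0.4899, 0.1216, 0.3202]
ee_rot: [-1.344, 1.122, 1.329]
contact_force: [0.7, -0.5, 0.2]
finger_gap: 0.0883
t 37.85 p [0.4899 0.1216 0.3202] F [ 0.7 -0.5  0.2] gap 0.0883
R [[0.006, -0.985, -0.173], [-0.006, -0.173, 0.985], [-1.0, -0.005, -0.007]] q [ 0.56  0.4  -1.13  1.78  0.4   1.21  1.05]
s expected head/tip/bow shut [289.2 189.9] [269.9 179.3] [267.  177.7]
t expected head/tip/bow shut [338.5 195. ] [362.4 191.2] [366.  190.6]
s pin_head [([289.1, 189.9], 0.91, [0.536, -0.062]), ([440.8, 328.7], 0.62, [0.572, 0.459]), ([421.1, 266.9], 0.38, [0.479, 0.34])]
t pin_head [([341.2, 197.7], 0.96, [0.529, -0.069]), ([155.0, 186.7], 0.6, [0.555, 0.444])]
s pin_tip [([268.9, 181.7], 0.71, [0.555, -0.123]), ([428.7, 335.9], 0.63, [0.604, 0.448])]
t pin_tip [([360.6, 190.9], 0.96, [0.548, -0.122])]
s ring_bow [([266.2, 175.8], 0.7, [0.546, -0.143]), ([462.5, 309.9], 0.61, [0.502, 0.473]), ([442.1, 272.9], 0.38, [0.457, 0.387])]
t ring_bow [
[... 532 characters left out ...]
7.6], 0.25, [0.641, -0.192])]
t binoculars [([212.6, 140.7], 0.75, [0.713, 0.324]), ([360.4, 191.2], 0.3, [0.559, -0.135])]
s wallets [([224.2, 130.5], 0.58, [0.469, -0.445])]
t wallets [([464.2, 223.5], 0.78, [0.463, -0.452])]
s case [([266.1, 103.9], 0.72, [0.291, -0.424]), ([344.7, 207.9], 0.16, [0.426, 0.053])]
t case [([451.9, 274.8], 0.86, [0.309, -0.411]), ([365.4, 147.8], 0.18, [0.694, -0.15])]
s driver_mid [([438.9, 269.9], 0.68, [0.448, 0.376])]
t driver_mid [([179.5, 225.1], 0.61, [0.45, 0.378])]
s [([264.0, 172.0, 39.0, 28.0], 0.76), ([158.0, 133.0, 133.0, 123.0], 0.72), ([428.0, 307.0, 49.0, 22.0], 0.62)]
t [([115.0, 168.0, 49.0, 26.0], 0.73), ([329.0, 180.0, 40.0, 27.0], 0.54)]
```

Run:
```python
from h import *
for i in range(2):
    s=viewer.camera('scene');t=viewer.camera('top')
    for q in('pin_head','pin_tip','ring_bow'):
        A=[d for d in spotter.pinpoint(s,q) if 255<d['xy'][0]<300];B=[d for d in spotter.pinpoint(t,q) if 330<d['xy'][0]<375]
        if A and B: print(q,A[0]['xy'],B[0]['xy'],*[np.round(v,4) for v in tri([(s,A[0]['xy']),(t,B[0]['xy'])])])
```

```text
pin_head [292.0, 189.0] [338.9, 196.4] [ 0.5303 -0.0608  0.1164] [0.003 0.003]
pin_tip [270.1, 177.9] [359.3, 190.3] [ 0.5489 -0.1182  0.1354] [0.0021 0.0021]
ring_bow [265.9, 175.5] [339.6, 197.2] [ 0.5481 -0.0833  0.1849] [0.0325 0.0325]
pin_head [289.2, 190.2] [337.2, 199.2] [ 0.529  -0.0628  0.1054] [0.0051 0.0051]
pin_tip [270.3, 177.7] [363.0, 190.0] [ 0.5478 -0.1258  0.1279] [0.0021 0.0021]
ring_bow [269.4, 174.8] [360.8, 188.4] [ 0.5508 -0.1188  0.153 ] [0.0003 0.0003]
```

```bash
cat > y.py <<'E'
from h import *
fx=np.array([.986,.167,0]);fy=np.array([-.167,.986,0]);up=np.array([0,0,1.])
hd=np.array([.536,-.062,.117]);H=hd+.021*fy
def loop(a):
    d=fy*np.cos(a)+up*np.sin(a)
    pts=[(-27,0),(-27,80),(-14,97),(14,97),(27,80),(27,0)]
    L=[]
    for (u,r),(u2,r2) in zip(pts,pts[1:]):
        L+=[H+fx*(u+(u2-u)*k)/1e3+d*(r+(r2-r)*k)/1e3 for k in np.linspace(0,1,15)]
    return L
cs={n:viewer.camera(n) for n in('scene','top','wrist')}
for n,c in cs.items():
    for d in spotter.cut_out(c,'ring')[:5]:
        ctr=proj(c,H-.05*fy);r=d['rect']
        if not(r[0]-15<ctr[0]<r[0]+r[2]+15 and r[1]-15<ctr[1]<r[1]+r[3]+15) or r[2]>90: continue
        m=d['pixels'].astype(np.uint8);dt=cv2.distanceTransform(1-m,cv2.DIST_L2,3)
        ys,xs=np.nonzero(m);out=[]
        for a in (90,120,135,150,160,170,175,180,185):
            P=np.array([proj(c,p) for p in loop(np.radians(a))])
            ok=(P[:,0]>=0)&(P[:,0]<640)&(P[:,1]>=0)&(P[:,1]<400);Q=P[ok].astype(int)
            back=np.mean([np.min(np.hypot(P[:,0]-x,P[:,1]-y)) for x,y in zip(xs,ys)])
            out.append((a,round(float(dt[Q[:,1],Q[:,0]].mean()),2),round(float(back),2)))
        print(n,np.round(r),round(d['p'],2),m.sum(),out)
E
python3 y.py
```

```text
scene [264. 174.  39.  24.] 0.58 166 [(90, 5.59, 12.35), (120, 5.5, 5.3), (135, 3.95, 3.1), (150, 3.04, 1.91), (160, 2.3, 1.46), (170, 1.36, 1.26), (175, 1.05, 1.25), (180, 0.94, 1.43), (185, 1.32, 1.83)]
top [331. 181.  35.  24.] 0.72 112 [(90, 7.95, 18.94), (120, 3.88, 5.36), (135, 3.38, 2.72), (150, 2.25, 1.45), (160, 1.8, 1.05), (170, 1.64, 0.96), (175, 1.54, 0.91), (180, 1.39, 0.84), (185, 1.39, 0.78)]
wrist [105. 166.  83.  47.] 0.78 1070 [(90, 9.53, 17.9), (120, 7.53, 7.74), (135, 8.48, 7.03), (150, 6.87, 5.76), (160, 4.13, 4.4), (170, 0.7, 2.56), (175, 0.11, 1.96), (180, 0.55, 2.68), (185, 2.26, 4.3)]
```

The ring outline fits 175–180° (shut) in all three cameras, the head is at its seated position, and the arm is clear. I'm handing it in.

```bash
python3 -c "
from workcell import order
print(order.sign_off())"
```

```text
the job is handed in; nothing more can be done
None
```

The pin is through the open corner sleeve with its head against the outer face, and its ring is shut over the end. I handed the job in at about 39 s on the clock; no verdict was reported.

**How it went**
- **Regrip:** the first grip ran joint 7 to its limit. I laid the pin on the mat, letting it drop about 1 cm, and gripped it again with the hand turned half round.
- **Insertion:** the pin went in with forces up to about 6.5 N and seated at 5.6 N.
- **Ring:** my first hold on the ring slipped off because the bow hung lower than I expected. The second hold took it over the top, and it snapped shut.

**Last checks**
- **Ring angle:** the ring outline fits 175–180° in all three cameras (closest at 180° in the scene view, 180–185° in the top view, 175° in the wrist view).
- **Head:** the scene view puts the head at its seated position; the top view was about 1 cm off.
- **Arm:** it was clear of everything.
- **Bystanders:** the ones I could compare by number (scent bottle, scent box, screwdriver, watch box, binoculars, wallets, case) showed no clear movement. Most readings were within a few pixels of the first pictures.

**Disagreements**
- **Bow position:** triangulating the ring's bow was unreliable. One pair of pictures gave 0.153 m height, which would mean about 155°, and another pair did not match. I trusted the outline fit instead.
- **Force spike:** early on, the wrist force briefly read about 20 N while the arm was at a joint limit in free space. It was gone once the arm settled.

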